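Strip the lathe gearbox's fill cap and nuts into the parts case

TASK

The lathe's green gearbox is being opened for an oil change, and its parts must be kept together, out of the wood dust: flip open the red toggle latch on the dark steel parts case, swing its lid fully up so that it stays open, unscrew the black fill cap from the gearbox (anticlockwise, several turns of the hand), lift it off and put it in the case, together with every brass thumb nut lying on the bench. When they are all in, shut the lid fully (the latch may stay undone), and leave the other things on the bench where they are.

Things in the scene. Friction and masses are not known exactly. Their poses are not given: they have to be found in the camera images.
- gearbox: green cast gearbox fixed to the bench: foot 160 (x) by 140 (y) mm, casting 130 by 120 mm up to 92 mm, origin at the centre of its underside, z up. On its top, above the origin, a flat steel flange 68 mm across, its face 100 mm above the origin, carries the threaded filler neck (31 mm across, 27.5 mm high above the flange) that the cap is screwed on
- cap_center (a point): the black fill cap: a ribbed cylinder 44 mm across, 42 mm high, hollow below, 120 g, a yellow line on its top from the middle to the rim along its own x; this point is its centre, half-way up (21 mm above its lower rim), z along its axis. Screwed home, its rim rests on the flange and this point is 121 mm above the gearbox's origin, cap x along gearbox x
- case: dark grey steel parts case fixed to the bench, open box 150 (x) by 210 (y) by 68 (z) mm outside, walls and floor 4 mm, nothing inside at the start; origin at the centre of its underside, z up; the latch is on its -x face (towards the robot), the lid hinges on its +x edge
- latch (a joint): angle of the toggle latch, rad: 0 = shut, with its claw over the lid's front tab, 1.7 = flipped fully open, hanging out in front of the case. Its hinge pin lies along the case's y at (-83, 0, 35) mm in the case frame. An over-centre spring holds it shut, and throws it fully open once it is pushed past about 0.55 rad; pushing takes 2 to 3 N at the red grip
- latch_tip (a point): centre of the red grip at the top of the latch lever: a plate 36 mm wide (case y), 34 mm high, 8 mm thick (case x); shut, it stands upright at (-100, 0, 113) mm in the case frame (96 to 130 mm above the bench, the top of the shut lid being at 76.5 mm). Push it from the lid side towards the case's -x: it swings out and down
- lid (a joint): angle of the lid, rad: 0 = shut, 1.57 = upright, 1.75 = fully open, leaning back. A stiff hinge (friction 0.28 N m, more than the lid's weight) keeps it wherever it is left, so it must be led all the way both ways. It cannot rise while the latch is shut
- lid_hinge (a point): hinge axis of the lid, along the case's y, at (75, 0, 68.5) mm in the case frame. The lid is a plate 150 mm long from here, 210 mm wide and 8 mm thick, 250 g, with a 18 mm long tab at the middle of its front edge
- lid_knob (a point): centre of the black block grip on the lid's top: 14 mm (along case x) by 24 mm (along case y), 30 mm high; on the shut lid it is at (-10, 0, 91.5) mm in the case frame, 85 mm from the hinge axis, its top 30 mm above the lid plate's top
- nut0_center (a point): one of the knurled brass thumb nuts (up to three are present): a round flange 36 mm across and 7 mm high at the bottom, a round barrel 28 mm across above it, 26 mm high in all, 70 g, standing upright at the start; this point is its centre, half-way up (13 mm above its underside)
- nut1_center (a point): one of the knurled brass thumb nuts (up to three are present): a round flange 36 mm across and 7 mm high at the bottom, a round barrel 28 mm across above it, 26 mm high in all, 70 g, standing upright at the start; this point is its centre, half-way up (13 mm above its underside)
- nut2_center (a point): one of the knurled brass thumb nuts (up to three are present): a round flange 36 mm across and 7 mm high at the bottom, a round barrel 28 mm across above it, 26 mm high in all, 70 g, standing upright at the start; this point is its centre, half-way up (13 mm above its underside)
- wedge_center (a point): bystander: a light wood offcut 45 x 34 x 22 mm lying on the bench; this point is its centre
- spur_center (a point): bystander: a small steel drive centre, 32 mm across at the foot, 40 mm high, standing on the bench; this point is half-way up
- cap: the cap again, origin at the centre of its lower rim. Right-handed three-start thread, running freely: anticlockwise from above it comes off, rising 23.2 mm a full turn (3.7 mm a rad) with 1 to 2 mm of axial play; free to lift after about 4.2 rad (240 degrees) from home, having risen 15 to 16 mm; further turning does no harm. Let go, it stays where it is
- nut0: the same thing as nut0_center, origin at the centre of its underside
- nut1: the same thing as nut1_center, origin at the centre of its underside
- nut2: the same thing as nut2_center, origin at the centre of its underside
Things that resemble listed ones, but are neither listed nor needed, are in the scene too. What is shaped like the nut1 but pink or turquoise is not meant.

How it is judged:
By the outcome, as a careful person would: the job done as asked, in the order asked, and still so for the second after the job is handed in, with the robot touching nothing.
Of nut0, nut1, nut2 only 1 to 3 are there at a start; the rules pass over those that are not, and their reading is None.
At some moment in a run one of nut0, nut1, nut2 may be knocked a few centimetres aside while the robot is not near it.
Once in a run the grip may slacken for a moment while it holds something.
It also fails if it takes over 210 s, if anything falls off the work surface, if the arm or the gripper's body presses on something with over 40 N, if the wrist force passes 120 N, or if a joint passes its speed limit or range.

ROBOT

A 6-joint arm with a two-finger parallel gripper is mounted at the origin on the work surface. World frame = base frame: x ahead of the robot, y to its left, z up, the work surface at z = 0. Lengths are in m, angles in degrees, forces in N, time in s.
With the tool pointing down it reaches from about 0.4 to 0.825 m from the base axis. Payload 7 kg.
Tool frame: the origin (TCP) lies at the very end of the fingers, on their centre line; the grasp point (between the pads) lies r.pinch_z behind it (r.pinch_z is the distance from the TCP to the grasp point, in m); z points along the fingers, y is the direction in which the jaws open and shut (so a half turn about z gives the same grasp; the last joint's range is limited). The gripper opens to 88 mm and grips with 3 to 60 N. Pads are 19 mm wide; open, the fingers measure 130 mm over their backs; the gripper's body (78 mm by 193 mm) begins 47 mm behind the grasp point.
Start: joints at [-47.55, 20.546, 0.682, 0, -70.136, -16.507], TCP at [0.295, -0.607, 0.227] pointing down, gripper open.
Joint ranges: [-176.03, 176.03], [-82.01, 121.73], [-58.28, 71.71], [-173.87, 95.51], [-174.79, -0.11], [-173.66, 173.66]. Speed limits (degrees/s): [136.94, 136.94, 172.46, 180, 180, 180].

INTERFACE

Orientations are given as [roll, pitch, yaw] about the fixed x, y, z axes, in that order (R = Rz(yaw) Ry(pitch) Rx(roll)).
In Python, from plant import r gives the robot as it stands. The module is installed in compiled form; this text tells all that it offers.
- The arm moves only by the tool servo_tool, never from a script. Its argument "steps" is a list of rows, each a list of 5 numbers: the finger opening in cm, from 0 to 8.76, then the shift along the tool's x, y, z in cm, then the turn about the tool's z in degrees. In form: [[fingers, x, y, z, spin], ...]. A call has 1 to 8 rows; each row shifts and turns the commanded pose from where the row before left it, along the tool's axes as they then stand; what a row does not reach is not made up. A row lasts 1/8 s, in which the tool goes at most 62.5 mm and 10.7 degrees, less where a joint would pass 70% of its speed; a pose out of reach is approached as far as the arm can. A call with a gripper value outside its range is refused whole. The fingers move at their own pace and stop on an object; "squeeze" is the grip in N (left out, the last holds). Time passes only in rows, so rows that do not move let the fingers close. It gives the time, the measured TCP pose, the force and the opening at its end, in the units of the state.
- r.get_state(): the state, without advancing time (a new reading comes with each control period).
- r.capture(name): name is "side" or "top"; returns the picture (400x640x3 uint8, red, green, blue); there is no depth.
- r.calibration(name): a dict with "K" (3x3 intrinsics, pixels), "dist_coeffs" ([k1, k2, p1, p2, k3] as OpenCV has them; the pictures are not rectified), "rvec" (rotation vector, rad) and "tvec" (3), from world to camera coordinates, as OpenCV has them. Camera axes: x right, y down, z forward; pixel columns grow to the right and rows downward; lengths in m; the calibration is good to about 2 mm. A picture is of the moment at which its call begins. calibration takes no time and is no camera call.
- r.close_job(): hands the job in, once; it reports no verdict.
The state is a dict: "time_s": time; "joints": joint angles; "qd": joint speeds; "joint_torque": joint torques, N m; "tcp_pos": TCP position; "eef_rot": TCP orientation; "contact_force": force on the tool from outside, world axes, zero at the start; "moment": the same for the moment, N m; "gripper_width": finger opening in m.
Only numpy, scipy, OpenCV 4.12 (cv2) and the standard library are available. Lean on these libraries where they do the work, as an engineer would, in place of code of your own. Each camera call takes 0.05 s, during which the arm holds its last target.

## Working session

There is one attempt and no reset: what is moved stays moved. The work goes in short steps, Python scripts to look and compute and a tool call to move; the robot and the scene stay as the last step left them, time stands still between calls to the robot, and variables do not carry over. Pictures are saved under pics/ and viewed, and the job is handed in when it is done.

Besides the shell and the picture viewer there is one more tool, called after "Emit:" as name(argument=value, ...) on one line, values as JSON. servo_tool: Moves the arm, as the interface text tells. Its arguments: {"type":"object","properties":{"steps":{"type":"array","items":{"type":"array","items":{"type":"number"}}},"squeeze":{"type":"number"}},"required":["steps"]}

```bash
mkdir -p pics; ls
cat > h.py <<'E'
import numpy as np, cv2
from plant import r
def cal(n):
    c=r.calibration(n); K=np.array(c["K"],float); d=np.array(c["dist_coeffs"],float)
    R=cv2.Rodrigues(np.array(c["rvec"],float))[0]; t=np.array(c["tvec"],float).reshape(3)
    return K,d,R,t
def ray(n,uv):
    K,d,R,t=cal(n); p=cv2.undistortPoints(np.array([[uv]],float),K,d)[0,0]
    return -R.T@t, R.T@np.array([p[0],p[1],1.])
def onz(n,uv,z):
    o,d=ray(n,uv); return o+d*(z-o[2])/d[2]
def tri(a,b):
    o1,d1=ray("side",a);o2,d2=ray("top",b)
    s=np.linalg.lstsq(np.stack([d1,-d2],1),o2-o1,rcond=None)[0]
    p,q=o1+s[0]*d1,o2+s[1]*d2; return (p+q)/2,np.linalg.norm(p-q)
def proj(n,P):
    K,d,R,t=cal(n); return cv2.projectPoints(np.array(P,float).reshape(-1,1,3),cv2.Rodrigues(R)[0],t,K,d)[0].reshape(-1,2)
def snap(n,f):
    im=r.capture(n); cv2.imwrite("pics/"+f+".png",im[:,:,::-1]); return im
def st():
    s=r.get_state(); print(s["time_s"],np.round(s["tcp_pos"],4),np.round(s["eef_rot"],2),"F",np.round(s["contact_force"],1),"w",round(s["gripper_width"],4),"j",np.round(s["joints"],1))
E
python3 - <<'E'
from h import *
snap("side","s0");snap("top","t0");st();print(r.pinch_z, r.get_state())
for n in("side","top"):
    K,d,R,t=cal(n);print(n,-R.T@t,R[2],K[0,0])
E
```

```text
pics
0.1 [ 0.2951 -0.6066  0.2257] [ 1.7991e+02 -1.0000e-02 -1.5406e+02] F [-0.2 -0.1  1. ] w 0.0877 j [-47.5  20.6   0.6  -0.  -70.1 -16.5]
0.0188 {'time_s': 0.1, 'joints': array([-4.75485980e+01,  2.05893343e+01,  6.37698303e-01, -1.78822869e-02,
       -7.01357315e+01, -1.65079218e+01]), 'qd': array([ 0.0187387 , -0.02041032,  0.09904167,  0.06705069, -0.08472699,
       -0.11689532]), 'joint_torque': array([ 1.91098252e-04, -5.84162021e+01,  2.93753278e+01,  7.01547414e+00,
        1.01930840e-02, -6.24458335e-05]), 'tcp_pos': array([ 0.2950898 , -0.60658153,  0.22568324]), 'eef_rot': array([ 1.79911457e+02, -8.70937147e-03, -1.54062602e+02]), 'contact_force': array([-0.21331565, -0.11189963,  0.97154058]), 'moment': array([ 0.0637628 , -0.00379761,  0.01700043]), 'gripper_width': 0.08773089735869659}
side [ 0.21740665 -0.42771442  0.67196475] [ 0.45061998  0.5634134  -0.69246442] 431.2427164297468
top [0.42321765 0.02148916 0.89824961] [ 0.16663723 -0.04025375 -0.98519626] 367.27839994525345
```

View pics/s0.png

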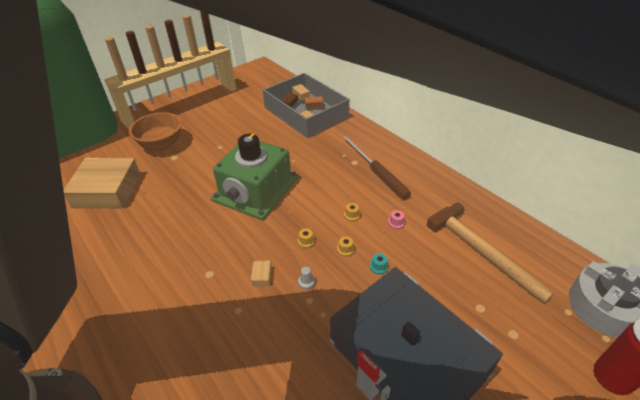

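View pics/t0.png

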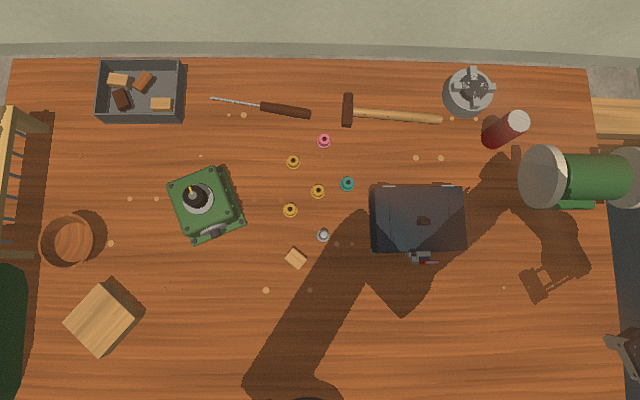

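Both pictures show the whole scene. The brass nuts are at about (293,161), (318,191) and (290,210) in the top view. The pink one (323,141) and turquoise one (347,184) are decoys. The cap is at (196,194), and the case at (417,217) with its red latch at (425,261).

Run:
```python
from h import *
t=cv2.imread("pics/t0.png");s=cv2.imread("pics/s0.png")
a=cv2.resize(t[130:280,160:360],None,fx=4,fy=4,interpolation=cv2.INTER_CUBIC)
b=cv2.resize(t[170:275,355:480],None,fx=6,fy=5.7,interpolation=cv2.INTER_CUBIC)
c=cv2.resize(s[255:400,310:510],None,fx=4,fy=4,interpolation=cv2.INTER_CUBIC)
cv2.imwrite("pics/a.png",a);cv2.imwrite("pics/b.png",cv2.resize(t[170:275,355:480],None,fx=5,fy=5,interpolation=cv2.INTER_CUBIC));cv2.imwrite("pics/c.png",c)
hsv=cv2.cvtColor(t,cv2.COLOR_BGR2HSV); hs=cv2.cvtColor(s,cv2.COLOR_BGR2HSV)
for n,h in(("top",hsv),("side",hs)):
    m=((h[...,0]>=19)&(h[...,0]<=32)&(h[...,1]>140)&(h[...,2]>110)).astype(np.uint8)
    k,l,S,C=cv2.connectedComponentsWithStats(m)
    for i in range(1,k):
        if S[i,4]>25: print(n,S[i],C[i].round(1),onz(n,C[i],0.012).round(4))
```

```text
top [312 185   7  14  36] [314.8 192. ] [ 0.5964 -0.0194  0.012 ]
top [318 185   6  14  31] [321. 191.] [ 0.599  -0.0347  0.012 ]
top [284 211  12   6  28] [289.2 213.9] [0.5419 0.043  0.012 ]
side [347 204  11   9  58] [351.9 208.3] [0.6793 0.0397 0.012 ]
side [345 213  14   7  35] [350.1 217.3] [0.6584 0.0228 0.012 ]
side [299 229  13  10  74] [305.2 234.1] [0.5572 0.0475 0.012 ]
side [340 237  12  11  71] [345.3 242.8] [ 0.6037 -0.0227  0.012 ]
side [298 241  15   6  44] [305.1 244. ] [0.5407 0.0269 0.012 ]
side [338 247  13   9  37] [343.3 252.1] [ 0.5848 -0.0378  0.012 ]
```

View pics/a.png

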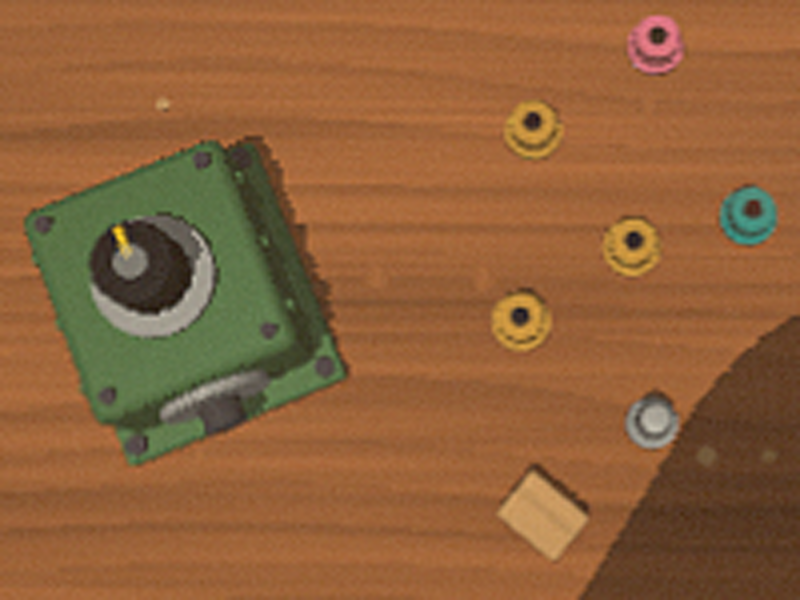

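View pics/b.png

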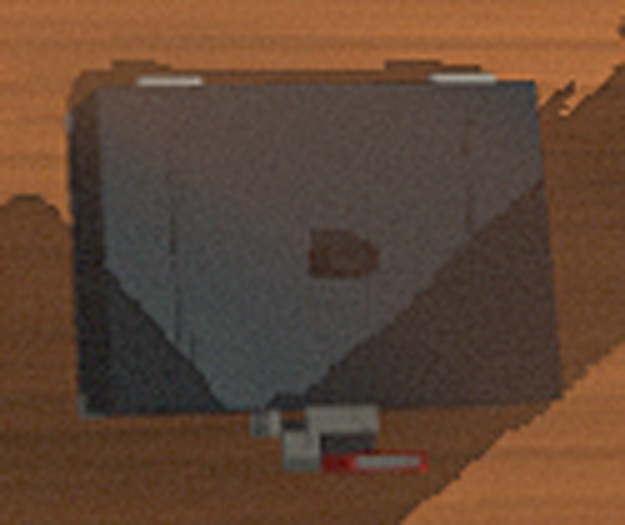

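View pics/c.png

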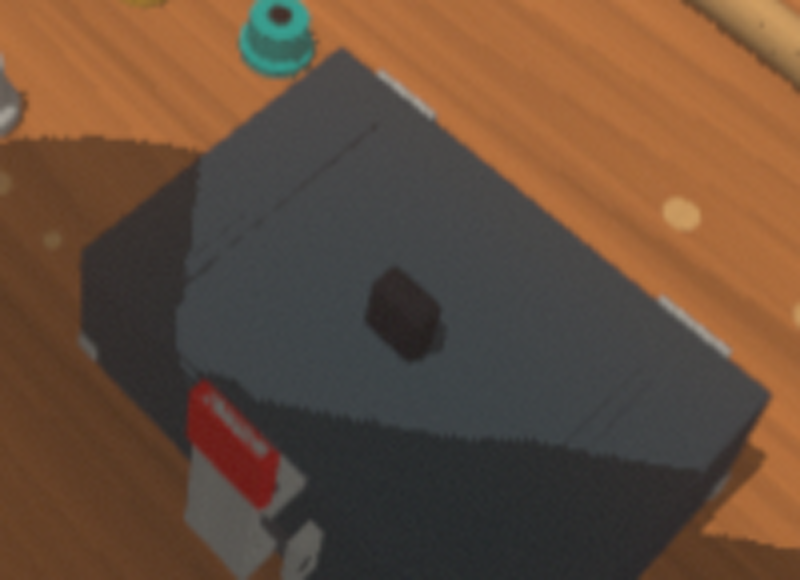

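Run:
```python
from h import *
A=lambda x,y:((x+.5)/4-.5+160,(y+.5)/4-.5+130)
B=lambda x,y:((x+.5)/5-.5+355,(y+.5)/5-.5+170)
C=lambda x,y:((x+.5)/4-.5+310,(y+.5)/4-.5+255)
for p in((532,121),(634,240),(519,316)): print("nut",onz("top",A(*p),.026).round(4))
for p in((351.5,207.5),(305,233),(345,241.5)): print("nut side",onz("side",p,.026).round(4))
print("cap",onz("top",A(130,262),.142).round(4),"line end",onz("top",A(119,228),.142).round(4))
print("cap side",onz("side",(250.5,138.5),.142).round(4))
P=[onz("top",B(*p),.0765) for p in((100,87),(535,83),(560,400),(112,408))]
for p in P: print("lid top",p.round(4))
for p in((342,48),(770,397),(82,250)): print("lid side",onz("side",C(*p),.0765).round(4))
print("knob", onz("top",B(342,253),.1065).round(4), onz("side",C(400,300),.1065).round(4))
print("grip", onz("top",B(390,462),.13).round(4), onz("side",C(235,425),.13).round(4))
# gearbox casting top corners z .092
for p in((213,142),(28,214),(105,420),(300,352)): print("gb",onz("top",A(*p),.092).round(4))
h=r.get_state
```

```text
nut [0.6737 0.0354 0.026 ]
nut [ 0.5995 -0.0268  0.026 ]
nut [0.5528 0.0425 0.026 ]
nut side [0.6705 0.0323 0.026 ]
nut side [0.5515 0.0399 0.026 ]
nut side [ 0.5972 -0.0285  0.026 ]
cap [0.5634 0.2422 0.142 ] line end [0.5814 0.2489 0.142 ]
cap side [0.5678 0.2363 0.142 ]
lid top [ 0.5961 -0.1545  0.0765]
lid top [ 0.5993 -0.3616  0.0765]
lid top [ 0.4514 -0.3629  0.0765]
lid top [ 0.4492 -0.1553  0.0765]
lid side [ 0.5947 -0.1569  0.0765]
lid side [ 0.5972 -0.3642  0.0765]
lid side [ 0.4473 -0.1584  0.0765]
knob [ 0.5156 -0.2538  0.1065] [ 0.5093 -0.261   0.1065]
grip [ 0.4242 -0.2619  0.13  ] [ 0.4228 -0.2634  0.13  ]
gb [0.6415 0.2137 0.092 ]
gb [0.5997 0.3151 0.092 ]
gb [0.4851 0.2661 0.092 ]
gb [0.5227 0.161  0.092 ]
```

Run:
```python
from h import *
s=cv2.imread("pics/s0.png")
cv2.imwrite("pics/d.png",cv2.resize(s[120:290,200:420],None,fx=3.5,fy=3.5,interpolation=cv2.INTER_CUBIC))
```

```text
(no output)
```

View pics/d.png

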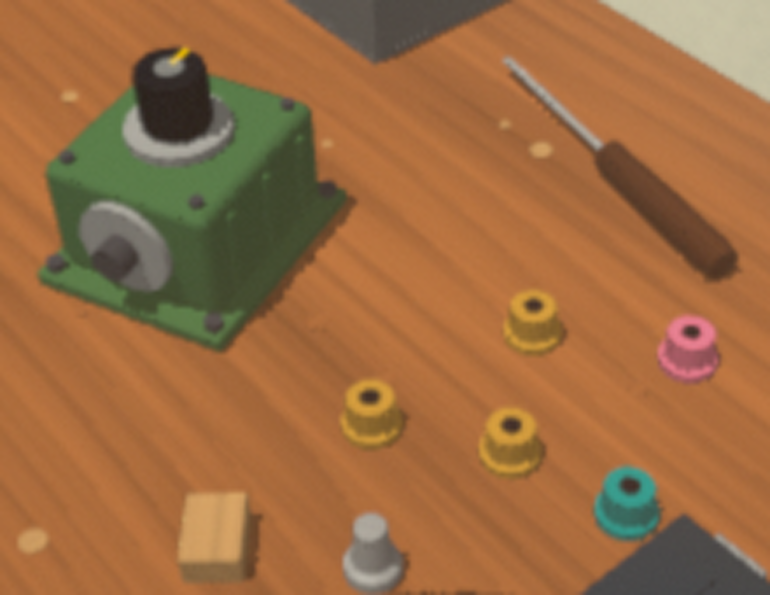

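Case centre comes to about (0.523, -0.260) with yaw about 1°. The cap is at about (0.564, 0.241), and the nuts are at (0.672, 0.034), (0.598, -0.028) and (0.552, 0.041). The two views agree to 3 mm, and all points are in reach. First I align the tool with the case and close the fingers.

Emit:
servo_tool(steps=[[0,0,0,0,8.35],[0,0,0,0,8.35],[0,0,0,0,8.3],[0,0,0,0,0]])

```text
time_s: 0.6
tcp_pos: [0.2952, -0.6068, 0.2261]
eef_rot: [180.0, -0.0, -179.0]
contact_force: [0.1, 0.2, -0.4]
gripper_width: 0.0531
```

```bash
python3 -c "
from h import *
st()"
```

```text
0.6 [ 0.2952 -0.6068  0.2261] [ 1.7996e+02 -2.0000e-02 -1.7901e+02] F [ 0.1  0.2 -0.4] w 0.0531 j [-47.6  20.6   0.7  -0.  -70.1 -41.5]
```

Emit:
servo_tool(steps=[[0,-2.11,4.29,0,0],[0,-2.11,4.29,0,0],[0,-2.11,4.29,0,0],[0,-2.11,4.29,0,0],[0,-2.11,4.29,0,0],[0,-2.11,4.29,0,0],[0,-2.11,4.29,0,0],[0,-2.11,4.29,0,0]])

```text
time_s: 1.6
tcp_pos: [0.4588, -0.2595, 0.2266]
eef_rot: [180.0, 0.0, -178.8]
contact_force: [0.6, -0.5, 0.4]
gripper_width: 0.0005
```

Emit:
servo_tool(steps=[[0,0,0,3,0],[0,0,0,3,0],[0,0,0,3,0],[0,0,0,2,0],[0,0,0,1,0],[0,0,0,0,0],[0,0,0,0,0]])

```text
time_s: 2.48
tcp_pos: [0.4589, -0.2612, 0.1074]
eef_rot: [-180.0, 0.1, -179.0]
contact_force: [-0.4, -0.3, 0.4]
gripper_width: -0.0
```

```bash
python3 -c "
from h import *
st();snap('side','s1');snap('top','t1')"
```

```text
2.475 [ 0.4589 -0.2612  0.1074] [-1.7998e+02  7.0000e-02 -1.7901e+02] F [-0.4 -0.3  0.4] w -0.0 j [ -8.3  13.2 -27.    0.  -49.7 -80.7]
```

View pics/s1.png

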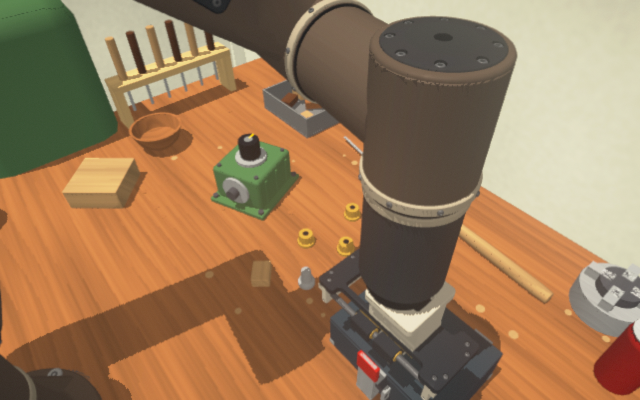

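The side view shows the gripper above the case with the red grip at (370,365), in front of the fingers. Now I push toward the robot (world -x, which is tool +x).

Emit:
servo_tool(steps=[[0,1.2,0,0,0],[0,1.2,0,0,0],[0,1.2,0,0,0],[0,1.2,0,0,0],[0,1,0,0,0],[0,1,0,0,0],[0,1,0,0,0],[0,0,0,0,0]])

```text
time_s: 3.58
tcp_pos: [0.3795, -0.2623, 0.1066]
eef_rot: [180.0, -0.0, -179.1]
contact_force: [0.3, 0.9, 0.7]
gripper_width: 0.0006
```

```bash
python3 -c "
from h import *
st();snap('side','s2');snap('top','t2')"
```

```text
3.575 [ 0.3795 -0.2623  0.1066] [ 1.7999e+02 -2.0000e-02 -1.7908e+02] F [0.3 0.9 0.7] w 0.0006 j [-10.1   7.2 -34.9  -0.  -47.9 -79. ]
```

View pics/s2.png

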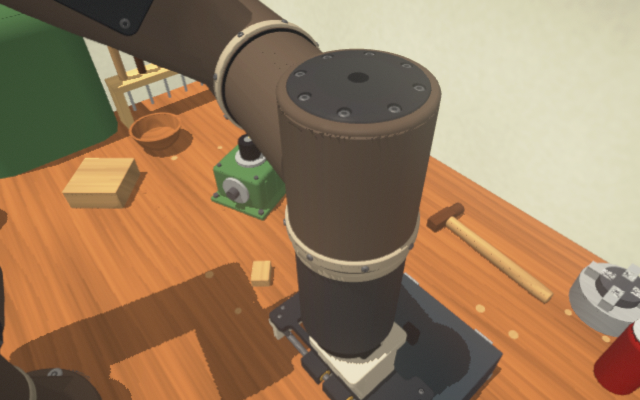

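Emit:
servo_tool(steps=[[0,0,0,-4,0],[0,0,0,-4,0],[4,0,0,-2,0],[4,0,0,0,0],[4,0,0,0,0]])

```text
time_s: 4.3
tcp_pos: [0.3802, -0.2621, 0.2057]
eef_rot: [180.0, -0.1, -179.1]
contact_force: [-0.2, 0.4, -0.7]
gripper_width: 0.0247
```

```bash
python3 -c "
from h import *
st();snap('side','s3');t=snap('top','t3')
cv2.imwrite('pics/e.png',cv2.resize(t[160:310,340:500,::-1],None,fx=4,fy=4))"
```

```text
4.3 [ 0.3802 -0.2621  0.2057] [ 1.7997e+02 -5.0000e-02 -1.7906e+02] F [-0.2  0.4 -0.7] w 0.0247 j [-10.1   1.  -26.8  -0.  -62.2 -79. ]
```

View pics/s3.png

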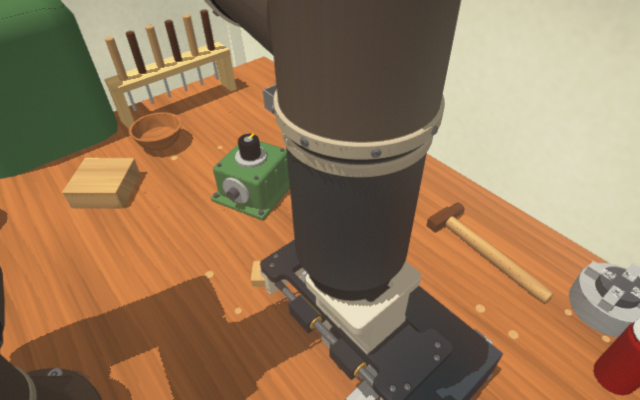

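View pics/e.png

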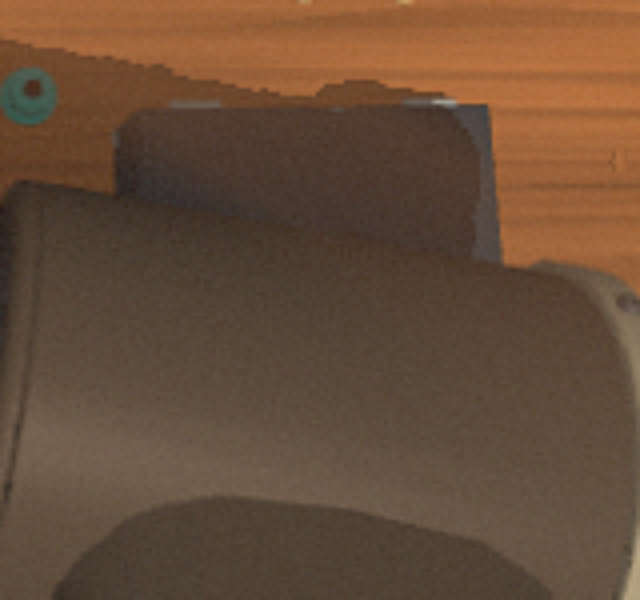

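Emit:
servo_tool(steps=[[5,-4.4,0,0,0],[5,-4.4,0,0,0],[5,-4.4,0,0,0],[5,0,0,4,0],[5,0,0,4,0],[5,0,0,3,0],[5,0,0,1.4,0],[5,0,0,0,0]])

```text
time_s: 5.4
tcp_pos: [0.5118, -0.2601, 0.0816]
eef_rot: [180.0, -0.1, -179.1]
contact_force: [0.5, -0.3, 0.5]
gripper_width: 0.0499
```

Emit:
servo_tool(steps=[[1.5,0,0,0,0],[1.5,0,0,0,0],[1.5,0,0,0,0],[1.5,0,0,0,0]], squeeze=20)

```text
time_s: 5.9
tcp_pos: [0.5128, -0.2595, 0.0834]
eef_rot: [180.0, 0.1, -179.1]
contact_force: [-1.6, 5.7, 5.2]
gripper_width: 0.0235
```

```bash
python3 -c "
from h import *
st()
import numpy as np
# lift path for grasp pt d above knob centre
H=np.array([-85,32]);
for a in range(0,61,5):
    t=np.radians(a); p=[-85*np.cos(t)+32*np.sin(t),85*np.sin(t)+32*np.cos(t)]
    print(a,np.round(np.array(p)-H,1))
"
```

```text
5.9 [ 0.5128 -0.2595  0.0834] [ 1.7997e+02  8.0000e-02 -1.7906e+02] F [-1.6  5.7  5.2] w 0.0235 j [ -7.4  18.8 -22.6  -0.1 -48.5 -81.6]
0 [0. 0.]
5 [3.1 7.3]
10 [ 6.8 14.3]
15 [11.2 20.9]
20 [16.1 27.1]
25 [21.5 32.9]
30 [27.4 38.2]
35 [33.7 43. ]
40 [40.5 47.2]
45 [47.5 50.7]
50 [54.9 53.7]
55 [62.5 56. ]
60 [70.2 57.6]
```

Emit:
servo_tool(steps=[[1.5,-0.31,0,-0.73,0],[1.5,-0.37,0,-0.7,0],[1.5,-0.44,0,-0.66,0],[1.5,-0.49,0,-0.62,0],[1.5,0,0,0,0]])

```text
time_s: 6.52
tcp_pos: [0.5268, -0.2593, 0.1099]
eef_rot: [179.9, -0.2, -179.1]
contact_force: [-5.7, 6.7, 2.1]
gripper_width: 0.024
```

```bash
python3 -c "
from h import *
st();snap('side','s4');t=snap('top','t4')"
```

```text
6.525 [ 0.5268 -0.2593  0.1099] [ 179.93   -0.21 -179.08] F [-5.7  6.7  2.1] w 0.024 j [ -7.2  18.3 -19.2  -0.  -52.8 -81.9]
```

View pics/s4.png

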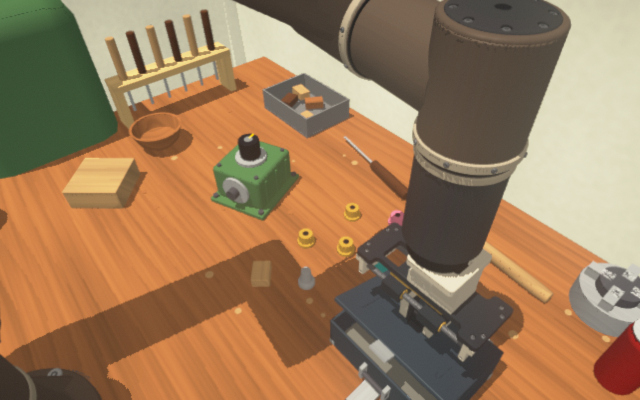

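The picture shows the lid rising about 20°, with its front edge at (370,345). The latch tab at (385,350) is free and the lever at (365,392) hangs out. I carry on along the arc.

Emit:
servo_tool(steps=[[1.5,-0.54,0,-0.58,0],[1.5,-0.59,0,-0.53,0],[1.5,-0.63,0,-0.48,0],[1.5,-0.68,0,-0.42,0],[1.5,-0.7,0,-0.35,0],[1.5,-0.74,0,-0.3,0],[1.5,0,0,0,0]])

```text
time_s: 7.5
tcp_pos: [0.566, -0.2586, 0.1374]
eef_rot: [179.9, -0.2, -179.1]
contact_force: [-7.9, 7.1, 5.1]
gripper_width: 0.0238
```

```bash
python3 -c "
from h import *
st();snap('side','s5');t=snap('top','t5')"
```

```text
7.5 [ 0.566  -0.2586  0.1374] [ 1.7995e+02 -1.6000e-01 -1.7906e+02] F [-7.9  7.1  5.1] w 0.0238 j [ -6.6  19.7 -12.9  -0.  -57.6 -82.4]
```

View pics/s5.png

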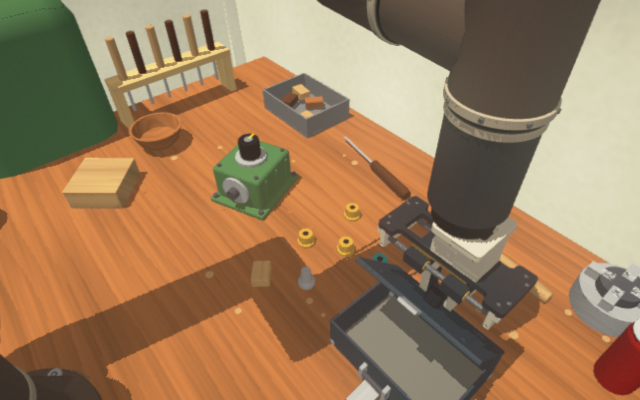

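Emit:
servo_tool(steps=[[5,0,0,0,0],[5,0,0,0,0],[5,0,0,0,0],[5,0,0,-3,0],[5,0,0,-4,0],[2,0,0,-4,0],[0,0,0,-2,0],[0,0,0,0,0]])

```text
time_s: 8.6
tcp_pos: [0.5683, -0.2597, 0.2684]
eef_rot: [-179.9, 0.2, -179.1]
contact_force: [-0.2, 0.7, -0.3]
gripper_width: 0.025
```

Emit:
servo_tool(steps=[[0,4,0,0,0],[0,4,0,0,0],[0,3,0,0,0],[0,0,0,3,0],[0,0,0,3,0],[0,0,0,2.7,0],[0,0,0,0,0]])

```text
time_s: 9.48
tcp_pos: [0.4555, -0.2607, 0.1767]
eef_rot: [179.9, -0.3, -179.1]
contact_force: [-0.2, -0.7, 0.4]
gripper_width: 0.0007
```

```bash
python3 -c "
from h import *
st();snap('side','s6');t=snap('top','t6')"
```

```text
9.475 [ 0.4555 -0.2607  0.1767] [ 179.92   -0.29 -179.08] F [-0.2 -0.7  0.4] w 0.0007 j [ -8.4   8.9 -22.   -0.  -59.4 -80.7]
```

View pics/s6.png

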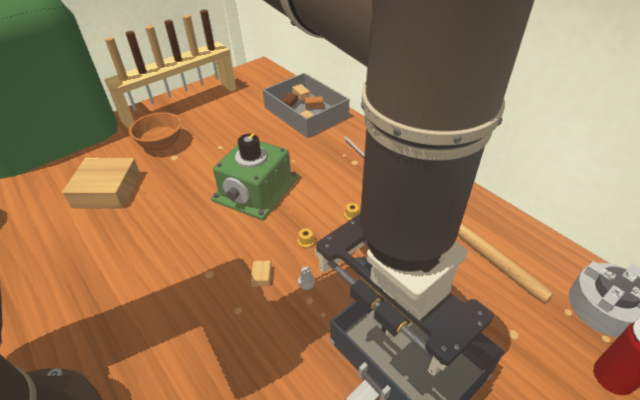

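Emit:
servo_tool(steps=[[0,-1.3,0,0,0],[0,-1.3,0,0,0],[0,-1.3,0,0,0],[0,-1.3,0,0,0],[0,-1.3,0,0,0],[0,-1.3,0,0,0],[0,-1.3,0,0,0],[0,-1.3,0,0,0]])

```text
time_s: 10.58
tcp_pos: [0.5624, -0.2593, 0.1792]
eef_rot: [180.0, 0.0, -179.1]
contact_force: [-2.0, -0.7, 2.2]
gripper_width: 0.0004
```

Emit:
servo_tool(steps=[[0,-1,0,0,0],[0,-1,0,0,0],[0,-1,0,0,0],[0,-0.6,0,0,0],[0,0,0,0,0]])

```text
time_s: 11.2
tcp_pos: [0.5979, -0.2587, 0.179]
eef_rot: [180.0, 0.0, -179.1]
contact_force: [0.2, -0.5, -0.5]
gripper_width: 0.0005
```

Emit:
servo_tool(steps=[[0,-0.4,0,0,0],[0,-0.4,0,0,0],[0,0,0,0,0]])

```text
time_s: 11.58
tcp_pos: [0.6055, -0.2586, 0.1791]
eef_rot: [180.0, -0.0, -179.1]
contact_force: [-2.0, -0.1, -0.6]
gripper_width: 0.0003
```

Emit:
servo_tool(steps=[[0,-0.4,0,0,0],[0,0,0,0,0]])

```text
time_s: 11.82
tcp_pos: [0.6088, -0.2585, 0.1793]
eef_rot: [180.0, -0.1, -179.1]
contact_force: [-5.0, 0.9, 0.9]
gripper_width: 0.0006
```

Emit:
servo_tool(steps=[[0,-0.3,0,0,0],[0,0,0,0,0]])

```text
time_s: 12.08
tcp_pos: [0.609, -0.2586, 0.1792]
eef_rot: [180.0, -0.4, -179.1]
contact_force: [-12.9, 0.2, 5.5]
gripper_width: 0.0004
```

Emit:
servo_tool(steps=[[0,2,0,0,0],[0,3,0,0,0],[0,3,0,-3,0],[0,3,0,-3,0],[0,3,0,-3,0],[8,0,0,0,0],[8,0,0,0,0]])

```text
time_s: 12.95
tcp_pos: [0.4731, -0.2608, 0.2696]
eef_rot: [-180.0, 0.1, -179.1]
contact_force: [-0.3, -1.1, -0.4]
gripper_width: 0.0153
```

```bash
python3 -c "
from h import *
st();snap('side','s7');t=snap('top','t7')"
```

```text
12.95 [ 0.4731 -0.2608  0.2696] [-1.7999e+02  1.3000e-01 -1.7906e+02] F [-0.3 -1.1 -0.4] w 0.0153 j [ -8.1   6.2 -12.5  -0.  -71.1 -81. ]
```

View pics/s7.png

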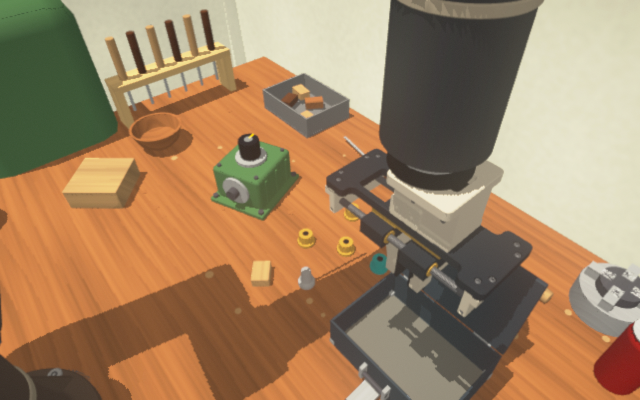

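View pics/t7.png

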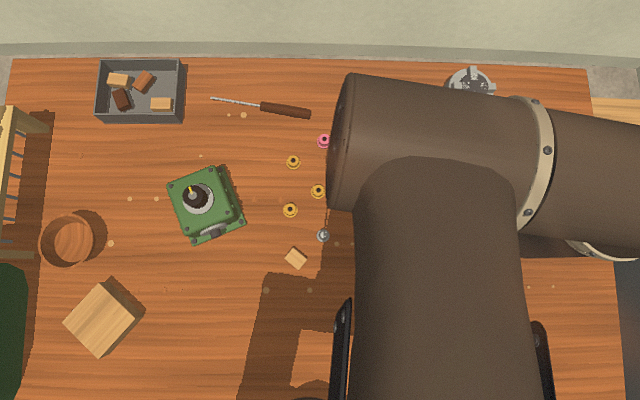

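```bash
python3 -c "
from h import *
a=onz('side',(248.1,138.7),.142);b=onz('top',((130.5)/4-.5+160,262.5/4-.5+130),.142);print(a,b,(a+b)/2,tri((248.1,138.7),(192.1,195.1)))
t=cv2.imread('pics/t7.png')
cv2.imwrite('pics/f.png',cv2.resize(t[170:220,165:230],None,fx=10,fy=10,interpolation=cv2.INTER_CUBIC))
s=cv2.imread('pics/s7.png')
cv2.imwrite('pics/g.png',cv2.resize(s[120:180,215:285],None,fx=10,fy=10,interpolation=cv2.INTER_CUBIC))
"
```

```text
[0.56362999 0.23903324 0.142     ] [0.56340419 0.24217297 0.142     ] [0.56351709 0.2406031  0.142     ] (array([0.56465108, 0.24267579, 0.13934173]), np.float64(0.0015467324917310561))
```

View pics/f.png

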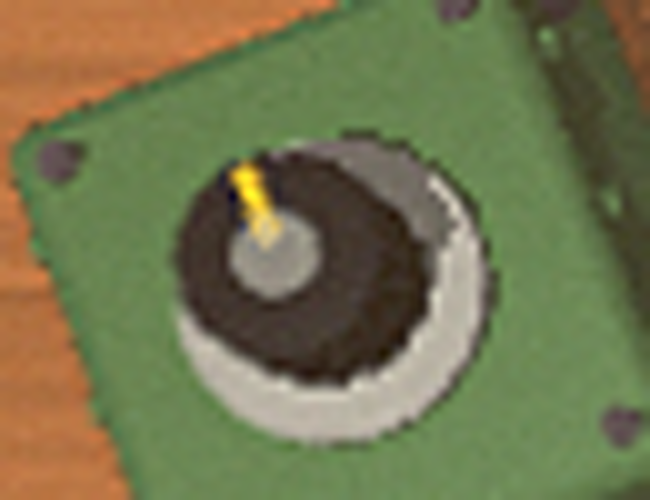

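View pics/g.png

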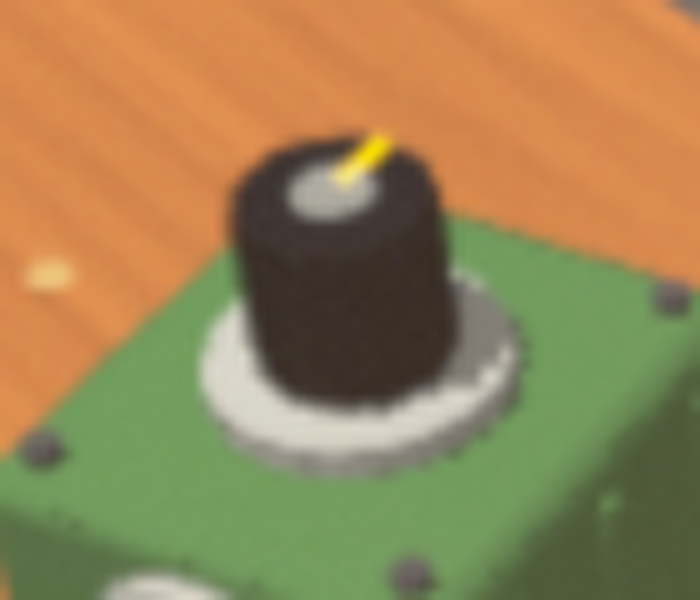

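Emit:
servo_tool(steps=[[8,-0.986,5,0,0],[8,-0.986,5,0,0],[8,-0.986,5,0,0],[8,-0.986,5,0,0],[8,-0.986,5,0,0],[8,-0.986,5,0,0],[8,-0.986,5,0,0],[8,-0.986,5,0,0]])

```text
time_s: 14.05
tcp_pos: [0.5449, 0.1426, 0.2681]
eef_rot: [-179.9, -0.1, -179.0]
contact_force: [0.8, -1.1, 0.5]
gripper_width: 0.0799
```

Emit:
servo_tool(steps=[[8,-0.986,5,0,0],[8,-0.986,5,0,0],[8,0,0,0,10],[8,0,0,0,10],[8,0,0,0,10],[8,0,0,0,10],[8,0,0,0,10],[8,0,0,0,0]])

```text
time_s: 15.05
tcp_pos: [0.5786, 0.2201, 0.2662]
eef_rot: [179.8, -2.2, 133.3]
contact_force: [-0.1, -0.1, -0.1]
gripper_width: 0.08
```

```bash
python3 -c "
from h import *
st()
s=r.get_state();y=np.radians(s['eef_rot'][2]);d=np.array([.5635,.2406])-s['tcp_pos'][:2]
print(d, 'tool', d@[np.cos(y),np.sin(y)], d@[np.sin(y),-np.cos(y)])"
```

```text
15.05 [0.5786 0.2201 0.2662] [179.84  -2.17 133.26] F [-0.1 -0.1 -0.1] w 0.08 j [  37.5   14.5   -1.8   -2.3  -73.8 -173.6]
[-0.01505396  0.02047374] tool 0.025226405487507216 0.0030698811300715594
```

Emit:
servo_tool(steps=[[8,0,0,0,-8],[8,0,0,0,-8],[8,0,0,0,-5],[8,0,0,0,0],[8,0,0,0,0]])

```text
time_s: 15.68
tcp_pos: [0.5775, 0.2212, 0.2674]
eef_rot: [179.0, -1.9, 154.3]
contact_force: [-0.4, 0.3, -0.5]
gripper_width: 0.0801
```

```bash
cat >> h.py <<'E'
def to(x,y,z=None):
    s=r.get_state();w=np.radians(s['eef_rot'][2]);d=np.array([x,y])-s['tcp_pos'][:2]
    print('tool cm',np.round(100*np.array([d@[np.cos(w),np.sin(w)], d@[np.sin(w),-np.cos(w)]]),2), None if z is None else round(100*(s['tcp_pos'][2]-z),2))
E
python3 -c "
from h import *
st();to(.5635,.2406,.108)"
```

```text
15.675 [0.5775 0.2212 0.2674] [179.01  -1.91 154.3 ] F [-0.4  0.3 -0.5] w 0.0801 j [  37.6   14.4   -1.8   -2.2  -73.8 -152.7]
tool cm [2.11 1.14] 15.94
```

Joint 6 hit its range, which left the tool tilted about 2°. Spinning to the opposite limit should tilt it back, so I'll try that while hovering here.

Emit:
servo_tool(steps=[[8,0,0,0,-10.5],[8,0,0,0,-10.5],[8,0,0,0,-10.5],[8,0,0,0,-10.5],[8,0,0,0,-10.5],[8,0,0,0,-10.5],[8,0,0,0,-10.5],[8,0,0,0,-10.5]])

```text
time_s: 16.68
tcp_pos: [0.5776, 0.2209, 0.2678]
eef_rot: [178.0, 0.8, -121.4]
contact_force: [-0.8, -0.3, -1.2]
gripper_width: 0.0806
```

Emit:
servo_tool(steps=[[8,0,0,0,-10.5],[8,0,0,0,-10.5],[8,0,0,0,-10.5],[8,0,0,0,-10.5],[8,0,0,0,-10.5],[8,0,0,0,-10.5],[8,0,0,0,-10.5],[8,0,0,0,-10.5]])

```text
time_s: 17.68
tcp_pos: [0.5776, 0.2209, 0.2678]
eef_rot: [-179.4, 2.1, -37.4]
contact_force: [0.6, -0.1, -0.5]
gripper_width: 0.0801
```

Emit:
servo_tool(steps=[[8,0,0,0,-10.5],[8,0,0,0,-10.5],[8,0,0,0,-10.5],[8,0,0,0,-10.5],[8,0,0,0,-10.5],[8,0,0,0,-10.5],[8,0,0,0,-10.5],[8,0,0,0,-10.5]])

```text
time_s: 18.68
tcp_pos: [0.5776, 0.2209, 0.2678]
eef_rot: [-177.9, -0.4, 46.6]
contact_force: [-0.2, -0.0, 0.2]
gripper_width: 0.0802
```

Emit:
servo_tool(steps=[[8,0,0,0,-10.5],[8,0,0,0,-10.5],[8,0,0,0,-10.5],[8,0,0,0,-10.5],[8,0,0,0,-10.5],[8,0,0,0,-10.5],[8,0,0,0,0]])

```text
time_s: 19.55
tcp_pos: [0.5776, 0.2209, 0.2678]
eef_rot: [-179.4, -2.1, 109.2]
contact_force: [-0.4, 0.7, 0.9]
gripper_width: 0.08
```

```bash
cat >> h.py <<'E'
def tilt():
    from scipy.spatial.transform import Rotation as Q
    s=r.get_state();z=Q.from_euler('xyz',s['eef_rot'],degrees=True).as_matrix()[:,2];print('tilt deg',np.degrees(z[:2]).round(2))
E
python3 -c "
from h import *
st();tilt()"
```

```text
19.55 [0.5776 0.2209 0.2678] [-179.38   -2.07  109.23] F [-0.4  0.7  0.9] w 0.08 j [ 37.6  14.3  -1.8  -2.2 -73.8 162.3]
tilt deg [-1.27  1.75]
```

Emit:
servo_tool(steps=[[8,0,0,0,-10.5],[8,0,0,0,-2],[8,0,0,0,0],[8,0,0,0,0]])

```text
time_s: 20.05
tcp_pos: [0.5746, 0.2248, 0.2682]
eef_rot: [-179.9, -1.7, 121.3]
contact_force: [-0.1, -0.8, 0.2]
gripper_width: 0.0798
```

```bash
python3 -c "
from h import *
st();tilt()"
```

```text
20.05 [0.5746 0.2248 0.2682] [-179.88   -1.74  121.26] F [-0.1 -0.8  0.2] w 0.0798 j [ 38.3  14.1  -2.3  -1.8 -73.6 173.4]
tilt deg [-1.    1.43]
```

Emit:
servo_tool(steps=[[8,0,0,0,-2],[8,0,0,0,-1.8],[8,0,0,0,0],[8,0,0,0,0]])

```text
time_s: 20.55
tcp_pos: [0.5658, 0.2354, 0.2685]
eef_rot: [179.9, -0.5, 123.9]
contact_force: [0.3, -0.3, -0.2]
gripper_width: 0.08
```

```bash
python3 -c "
from h import *
st();tilt()"
```

```text
20.55 [0.5658 0.2354 0.2685] [179.9   -0.55 123.9 ] F [ 0.3 -0.3 -0.2] w 0.08 j [ 40.5  13.4  -3.6  -0.6 -72.8 173.6]
tilt deg [-0.22  0.51]
```

Emit:
servo_tool(steps=[[8,0,0,0,-1.3],[8,0,0,0,0],[8,0,0,0,10.5],[8,0,0,0,10.5],[8,0,0,0,10.5],[8,0,0,0,0]])

```text
time_s: 21.3
tcp_pos: [0.5629, 0.2386, 0.2684]
eef_rot: [179.9, -0.2, 93.3]
contact_force: [0.2, 0.5, -0.6]
gripper_width: 0.08
```

```bash
python3 -c "
from h import *
st();tilt()"
```

```text
21.3 [0.5629 0.2386 0.2684] [179.95  -0.19  93.31] F [ 0.2  0.5 -0.6] w 0.08 j [ 4.120e+01  1.320e+01 -4.100e+00 -1.000e-01 -7.260e+01  1.422e+02]
tilt deg [0.04 0.19]
```

Emit:
servo_tool(steps=[[8,0,0,0,10.5],[8,0,0,0,10.5],[8,0,0,0,10.5],[8,0,0,0,10.5],[8,0,0,0,10.5],[8,0,0,0,10.5],[8,0,0,0,10.5],[8,0,0,0,10.5]])

```text
time_s: 22.3
tcp_pos: [0.5629, 0.2386, 0.2684]
eef_rot: [-179.8, -0.1, 9.2]
contact_force: [0.1, -0.1, -0.2]
gripper_width: 0.0799
```

Emit:
servo_tool(steps=[[8,0,0,0,10.5],[8,0,0,0,10.5],[8,0,0,0,10.5],[8,0,0,0,10.5],[8,0,0,0,10.5],[8,0,0,0,10.5],[8,0,0,0,10.5],[8,0,0,0,10.5]])

```text
time_s: 23.3
tcp_pos: [0.5629, 0.2386, 0.2684]
eef_rot: [-179.9, 0.2, -74.8]
contact_force: [0.8, -0.4, -1.0]
gripper_width: 0.08
```

Emit:
servo_tool(steps=[[8,0,0,0,10.5],[8,0,0,0,10.5],[8,0,0,0,10.5],[8,0,0,0,10.5],[8,0,0,0,10.5],[8,0,0,0,10.5],[8,0,0,0,10.5],[8,0,0,0,10.5]])

```text
time_s: 24.3
tcp_pos: [0.5629, 0.2386, 0.2685]
eef_rot: [179.8, 0.1, -158.8]
contact_force: [0.0, -0.5, -0.6]
gripper_width: 0.0799
```

Emit:
servo_tool(steps=[[8,0,0,0,10.5],[8,0,0,0,10.5],[8,0,0,0,10.5],[8,0,0,0,10.5],[8,0,0,0,0]])

```text
time_s: 24.92
tcp_pos: [0.5629, 0.2387, 0.2684]
eef_rot: [179.8, -0.0, 159.5]
contact_force: [0.8, -0.4, 0.4]
gripper_width: 0.08
```

```bash
python3 -c "
from h import *
st();tilt();to(.5635,.2406,.108)"
```

```text
24.925 [0.5629 0.2387 0.2684] [ 1.7981e+02 -3.0000e-02  1.5953e+02] F [ 0.8 -0.4  0.4] w 0.08 j [ 4.120e+01  1.320e+01 -4.100e+00 -1.000e-01 -7.260e+01 -1.516e+02]
tilt deg [0.04 0.19]
tool cm [0.01 0.2 ] 16.04
```

Emit:
servo_tool(steps=[[8,0,0.2,4,0],[8,0,0,4,0],[8,0,0,4,0],[8,0,0,3,0],[8,0,0,1,0],[8,0,0,0,0]])

```text
time_s: 25.68
tcp_pos: [0.5638, 0.2411, 0.1085]
eef_rot: [179.8, -0.0, 159.4]
contact_force: [-0.3, 0.5, -0.1]
gripper_width: 0.08
```

Emit:
servo_tool(steps=[[3.5,0,0,0,0],[3.5,0,0,0,0],[3.5,0,0,0,0],[3.5,0,0,0,0],[3.5,0,0,0,0]], squeeze=20)

```text
time_s: 26.3
tcp_pos: [0.5638, 0.2411, 0.1088]
eef_rot: [179.8, -0.0, 159.3]
contact_force: [-0.9, 1.5, 1.7]
gripper_width: 0.0433
```

```bash
python3 -c "
from h import *
st();tilt()
s=snap('side','s8');snap('top','t8')
print(r.get_state()['moment'])
cv2.imwrite('pics/g2.png',cv2.resize(s[90:210,180:320,::-1],None,fx=5,fy=5,interpolation=cv2.INTER_CUBIC))"
```

```text
26.3 [0.5638 0.2411 0.1088] [ 1.7979e+02 -1.0000e-02  1.5926e+02] F [-0.9  1.5  1.7] w 0.0433 j [ 4.13e+01  2.03e+01 -1.62e+01 -1.00e-01 -5.33e+01 -1.52e+02]
tilt deg [0.06 0.2 ]
[-0.19684989  0.10435451 -0.04283068]
```

View pics/g2.png

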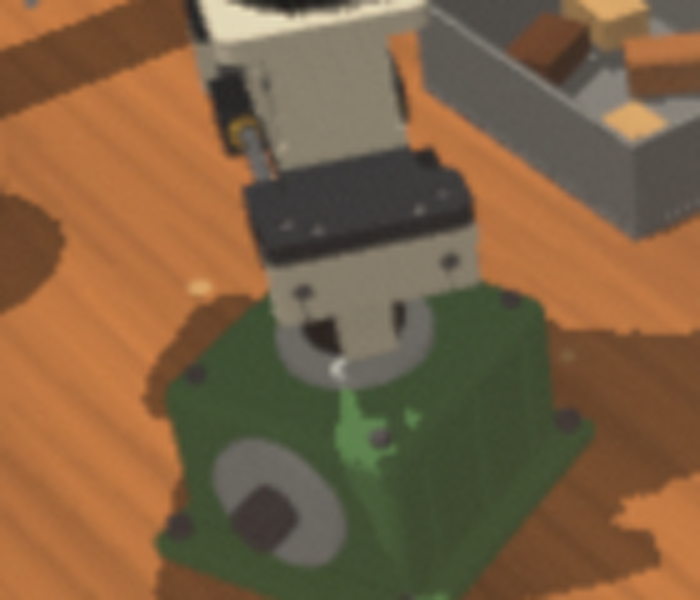

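The crop shows the fingers closed on the cap at about (250,157), with small forces. I unscrew it, rising with the thread.

Emit:
servo_tool(steps=[[3.5,0,0,-0.065,-10],[3.5,0,0,-0.065,-10],[3.5,0,0,-0.065,-10],[3.5,0,0,-0.065,-10],[3.5,0,0,-0.065,-10],[3.5,0,0,-0.065,-10],[3.5,0,0,0,0]], squeeze=25)

```text
time_s: 27.28
tcp_pos: [0.5636, 0.2413, 0.1121]
eef_rot: [179.9, 0.2, -140.8]
contact_force: [-0.7, 2.5, -0.7]
gripper_width: 0.0434
```

Emit:
servo_tool(steps=[[3.5,0,0,-0.065,-10],[3.5,0,0,-0.065,-10],[3.5,0,0,-0.065,-10],[3.5,0,0,-0.065,-10],[3.5,0,0,-0.065,-10],[3.5,0,0,-0.065,-10],[3.5,0,0,-0.065,-10],[3.5,0,0,0,0]])

```text
time_s: 28.28
tcp_pos: [0.5635, 0.2414, 0.1167]
eef_rot: [-179.9, 0.2, -71.0]
contact_force: [-0.5, 3.3, -0.7]
gripper_width: 0.0434
```

```bash
python3 -c "
from h import *
st();tilt()
s=snap('side','s9');print(r.get_state()['moment'])
cv2.imwrite('pics/g3.png',cv2.resize(s[70:210,180:320,::-1],None,fx=4,fy=4,interpolation=cv2.INTER_CUBIC))"
```

```text
28.275 [0.5635 0.2414 0.1167] [-179.9     0.2   -71.02] F [-0.5  3.3 -0.7] w 0.0434 j [ 41.3  19.9 -15.6  -0.2 -54.3 -22.2]
tilt deg [0.03 0.22]
[ 1.2145502   0.58464356 -0.01485594]
```

View pics/g3.png

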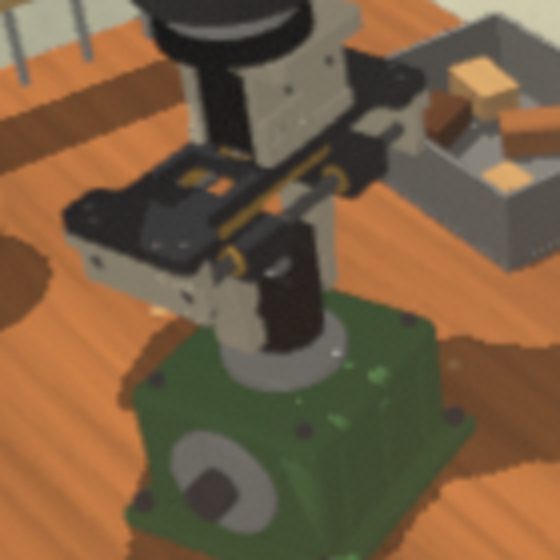

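Emit:
servo_tool(steps=[[3.5,0,0,-0.065,-10],[3.5,0,0,-0.065,-10],[3.5,0,0,-0.065,-10],[3.5,0,0,-0.065,-10],[3.5,0,0,-0.065,-10],[3.5,0,0,-0.065,-10],[3.5,0,0,-0.065,-10],[3.5,0,0,0,0]])

```text
time_s: 29.32
tcp_pos: [0.5635, 0.2408, 0.1213]
eef_rot: [-179.8, -0.0, -1.1]
contact_force: [-0.0, 1.1, -0.5]
gripper_width: 0.0433
```

Emit:
servo_tool(steps=[[3.5,0,0,-0.065,-10],[3.5,0,0,-0.065,-10],[3.5,0,0,-0.065,-10],[3.5,0,0,-0.065,-10],[3.5,0,0,-0.065,-10],[3.5,0,0,-0.065,-10],[3.5,0,0,-0.065,-10],[3.5,0,0,0,0]])

```text
time_s: 30.32
tcp_pos: [0.5636, 0.2406, 0.1259]
eef_rot: [-180.0, -0.2, 68.8]
contact_force: [0.8, 0.0, -0.5]
gripper_width: 0.0433
```

```bash
python3 -c "
from h import *
st();tilt()
s=snap('side','s10');print(r.get_state()['moment'])
cv2.imwrite('pics/g4.png',cv2.resize(s[70:210,180:320,::-1],None,fx=4,fy=4,interpolation=cv2.INTER_CUBIC))"
```

```text
30.325 [0.5636 0.2406 0.1259] [-1.7996e+02 -1.6000e-01  6.8830e+01] F [ 0.8  0.  -0.5] w 0.0433 j [ 4.130e+01  1.930e+01 -1.510e+01 -1.000e-01 -5.540e+01  1.176e+02]
tilt deg [0.02 0.16]
[-0.15848163  0.07201671 -0.01210334]
```

View pics/g4.png

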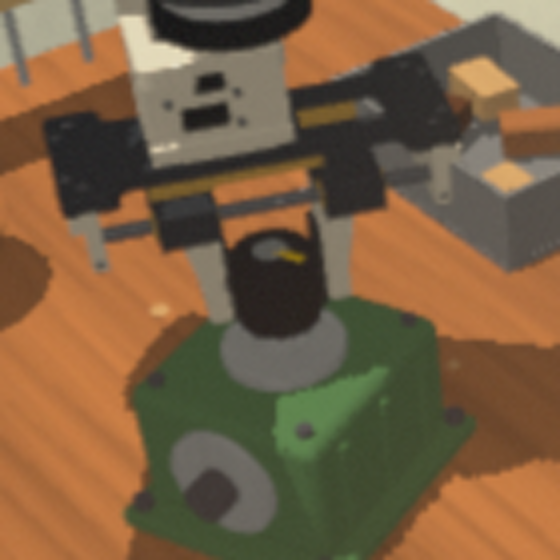

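Emit:
servo_tool(steps=[[3.5,0,0,-0.5,0],[3.5,0,0,-1,0],[3.5,0,0,-2,0],[3.5,0,0,-3,0],[3.5,0,0,-3,0],[3.5,0,0,-3,0],[3.5,0,0,0,0]])

```text
time_s: 31.25
tcp_pos: [0.5649, 0.2413, 0.2548]
eef_rot: [179.8, -0.5, 69.2]
contact_force: [0.0, -0.4, -1.3]
gripper_width: 0.0431
```

```bash
python3 -c "
from h import *
st();tilt()
s=snap('side','s11');snap('top','t11')"
```

```text
31.25 [0.5649 0.2413 0.2548] [179.83  -0.47  69.16] F [ 0.  -0.4 -1.3] w 0.0431 j [ 4.130e+01  1.360e+01 -5.300e+00 -1.000e-01 -7.060e+01  1.179e+02]
tilt deg [0.33 0.38]
```

View pics/s11.png

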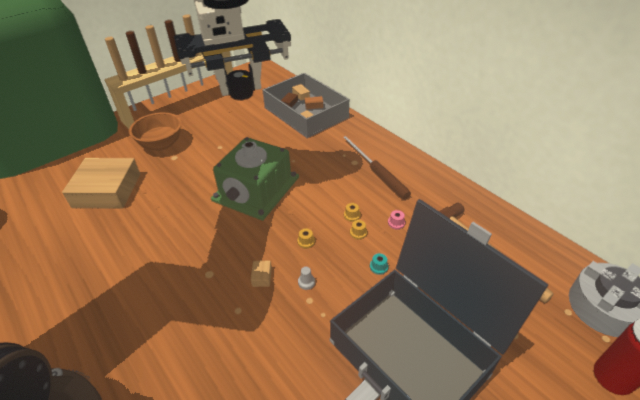

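Cap is off and held, with the lid up. One nut has been knocked from about (345,242) to (359,228), so I'll re-measure the nuts later. Turning the jaws along the case now.

Emit:
servo_tool(steps=[[3.5,0,0,0,9.75],[3.5,0,0,0,9.75],[3.5,0,0,0,9.75],[3.5,0,0,0,9.75],[3.5,0,0,0,9.75],[3.5,0,0,0,9.75],[3.5,0,0,0,9.7],[3.5,0,0,0,0]])

```text
time_s: 32.35
tcp_pos: [0.5631, 0.2403, 0.2499]
eef_rot: [-179.9, 0.0, 1.1]
contact_force: [0.7, 0.3, -1.2]
gripper_width: 0.0432
```

```bash
python3 -c "
from h import *
st();tilt();to(.489,-.315,.02)"
```

```text
32.35 [0.5631 0.2403 0.2499] [-1.7987e+02  5.0000e-02  1.0700e+00] F [ 0.7  0.3 -1.2] w 0.0432 j [ 41.3  13.9  -5.6  -0.1 -70.5  49.8]
tilt deg [-0.05  0.13]
tool cm [-8.45 55.38] 22.99
```

Emit:
servo_tool(steps=[[3.5,-0.704,4.615,0,0],[3.5,-0.704,4.615,0,0],[3.5,-0.704,4.615,0,0],[3.5,-0.704,4.615,0,0],[3.5,-0.704,4.615,0,0],[3.5,-0.704,4.615,0,0]])

```text
time_s: 33.1
tcp_pos: [0.5257, -0.0384, 0.2497]
eef_rot: [-179.8, -0.0, 1.3]
contact_force: [-0.5, -0.5, -1.1]
gripper_width: 0.0434
```

Emit:
servo_tool(steps=[[3.5,-0.704,4.615,0,0],[3.5,-0.704,4.615,0,0],[3.5,-0.704,4.615,0,0],[3.5,-0.704,4.615,0,0],[3.5,-0.704,4.615,0,0],[3.5,-0.704,4.615,0,0],[3.5,0,0,0,0]])

```text
time_s: 33.98
tcp_pos: [0.4881, -0.3171, 0.2479]
eef_rot: [-179.8, 0.1, 1.1]
contact_force: [0.1, 0.2, -1.6]
gripper_width: 0.0436
```

```bash
python3 -c "
from h import *
st();tilt();to(.489,-.315,.016);snap('side','s12')"
```

```text
33.975 [ 0.4881 -0.3171  0.2479] [-1.7979e+02  7.0000e-02  1.0600e+00] F [ 0.1  0.2 -1.6] w 0.0436 j [-13.9  11.2  -9.3  -0.2 -69.6 105. ]
tilt deg [-0.07  0.21]
tool cm [ 0.09 -0.21] 23.19
```

View pics/s12.png

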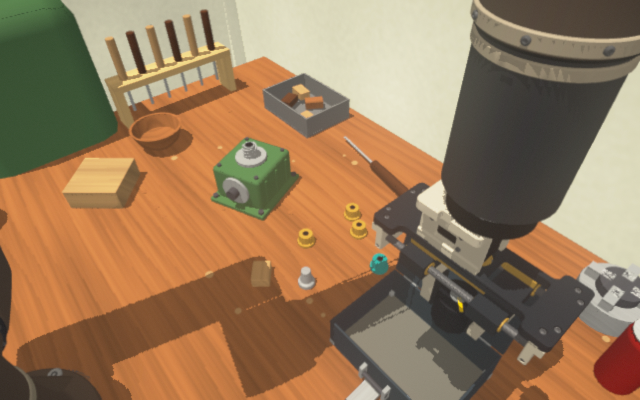

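Emit:
servo_tool(steps=[[3.5,0.1,-0.2,4,0],[3.5,0,0,4,0],[3.5,0,0,4,0],[3.5,0,0,4,0],[3.5,0,0,4,0],[3.5,0,0,2.2,0],[3.5,0,0,0.8,0],[3.5,0,0,0,0]])

```text
time_s: 35.02
tcp_pos: [0.4906, -0.3113, 0.0192]
eef_rot: [-179.8, -0.0, 1.2]
contact_force: [0.5, 0.3, -0.9]
gripper_width: 0.0434
```

Emit:
servo_tool(steps=[[5.8,0,0,0,0],[5.8,0,0,0,0],[5.8,0,0,0,0],[5.8,0,0,-3,0],[5.8,0,0,-4,0],[5.8,0,0,-5,0],[5.8,0,0,-5,0],[5.8,0,0,-5,0]])

```text
time_s: 36.02
tcp_pos: [0.49, -0.3127, 0.2418]
eef_rot: [-179.8, -0.1, 1.0]
contact_force: [0.8, -1.1, -0.1]
gripper_width: 0.0576
```

Emit:
servo_tool(steps=[[5.8,0,-5,0,0],[5.8,0,-5,0,0],[5.8,0,-5,0,0],[5.8,0,-5,0,0],[5.8,0,0,0,0]])

```text
time_s: 36.65
tcp_pos: [0.4867, -0.1101, 0.241]
eef_rot: [-179.8, -0.2, 1.3]
contact_force: [0.2, -0.7, 0.1]
gripper_width: 0.0579
```

```bash
python3 -c "
from h import *
st();tilt();s=snap('side','s13');t=snap('top','t13')
for n,f in(('top',t),('side',s)):
    h=cv2.cvtColor(f,cv2.COLOR_RGB2HSV)
    m=((h[...,0]>=19)&(h[...,0]<=32)&(h[...,1]>120)&(h[...,2]>100)).astype(np.uint8)
    m=cv2.morphologyEx(m,cv2.MORPH_CLOSE,np.ones((5,5)))
    k,l,S,C=cv2.connectedComponentsWithStats(m)
    for i in range(1,k):
        if S[i,4]>25: print(n,S[i],C[i].round(1),onz(n,C[i],0.012).round(4))
cv2.imwrite('pics/k.png',cv2.resize(t[130:260,260:370,::-1],None,fx=6,fy=4.6,interpolation=cv2.INTER_CUBIC))
"
```

```text
36.65 [ 0.4867 -0.1101  0.241 ] [-179.77   -0.19    1.28] F [ 0.2 -0.7  0.1] w 0.0579 j [  9.7   3.1 -19.7  -0.2 -67.   81.7]
tilt deg [0.18 0.23]
top [  0 106  16  30 230] [  6.3 120. ] [0.7832 0.775  0.012 ]
top [ 18 116  29  16 218] [ 31.5 124.9] [0.769  0.7046 0.012 ]
top [  0 138  11  37 128] [  2.7 156.4] [0.6859 0.7695 0.012 ]
top [  0 187   5  19  57] [  1.2 195.5] [0.5853 0.7587 0.012 ]
side [135  46  93  32 459] [185.6  61.1] [0.7302 0.915  0.012 ]
side [111  82  11   7  33] [117.  85.] [0.4941 0.9127 0.012 ]
side [285 149  33  25 128] [296.9 162.2] [0.6854 0.2425 0.012 ]
side [350 164  24  15 104] [361.6 170.8] [0.7812 0.1166 0.012 ]
side [299 231  15  16 133] [306.1 240. ] [0.5488 0.0341 0.012 ]
side [352 231  11   7  35] [358.1 234.6] [ 0.6378 -0.0236  0.012 ]
side [423 389   4  11  40] [424.6 393.8] [ 0.4958 -0.3187  0.012 ]
```

View pics/s13.png

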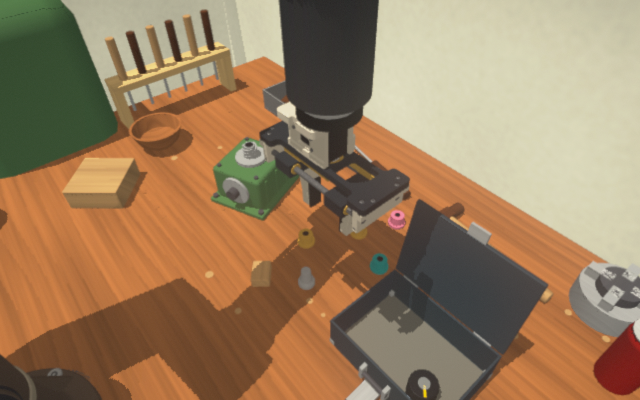

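View pics/t13.png

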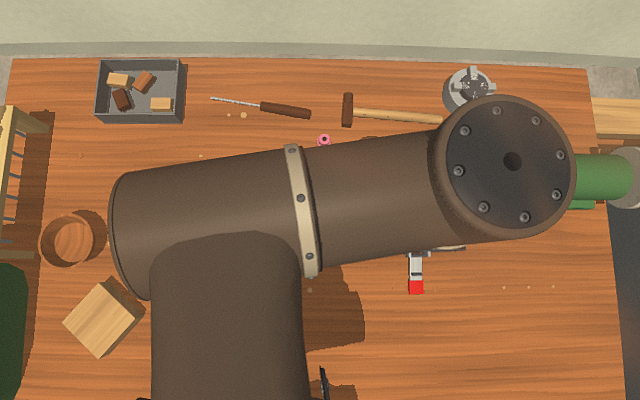

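```bash
python3 -c "
from h import *
s=cv2.imread('pics/s12.png')
cv2.imwrite('pics/k.png',cv2.resize(s[190:275,285:405],None,fx=6,fy=6,interpolation=cv2.INTER_CUBIC))
"
```

```text
(no output)
```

View pics/k.png

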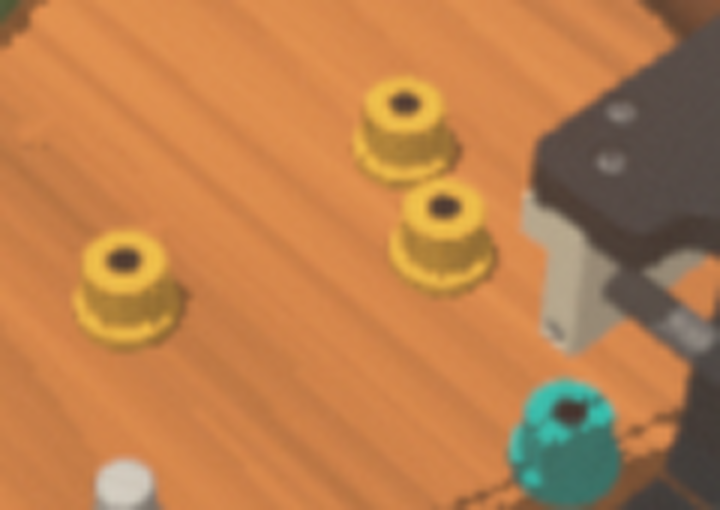

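```bash
python3 -c "
from h import *
for p in((404,103),(445,206),(124,261),(570,411)): print((onz('side',((p[0]+.5)/6-.5+285,(p[1]+.5)/6-.5+190),.026)+[.001,.0012,0]).round(4))
"
```

```text
[0.6737 0.0345 0.026 ]
[ 0.6507 -0.0108  0.026 ]
[0.5527 0.0406 0.026 ]
[ 0.6202 -0.1     0.026 ]
```

```bash
python3 -c "
from h import *
A=lambda x,y:((x+.5)/4-.5+160,(y+.5)/4-.5+130)
print('pink',onz('top',A(657,36),.026),'turq',onz('top',A(752,207),.026),'spur',onz('top',A(655,417),.04),'wedge',onz('top',A(545,512),.022))
to(.552,.041,.008)
"
```

```text
pink [ 0.72912633 -0.04193361  0.026     ] turq [ 0.62043952 -0.09912973  0.026     ] spur [ 0.49116315 -0.03769618  0.04      ] wedge [0.43655651 0.02652037 0.022     ]
tool cm [  6.84 -15.19] 23.26
```

Emit:
servo_tool(steps=[[5.2,1.71,-3.8,0,0],[5.2,1.71,-3.8,0,0],[5.2,1.71,-3.8,0,0],[5.2,1.71,-3.79,0,0],[5.2,0,0,5,0],[5.2,0,0,5,0],[5.2,0,0,0,0]])

```text
time_s: 37.62
tcp_pos: [0.55, 0.0388, 0.1371]
eef_rot: [-179.9, 0.4, 0.9]
contact_force: [-0.3, -0.4, 0.8]
gripper_width: 0.052
```

```bash
python3 -c "
from h import *
st();tilt();to(.552,.041,.009);s=snap('side','s14')
cv2.imwrite('pics/k2.png',cv2.resize(s[170:290,230:410,::-1],None,fx=4,fy=4,interpolation=cv2.INTER_CUBIC))
"
```

```text
37.625 [0.55   0.0388 0.1371] [-179.95    0.36    0.93] F [-0.3 -0.4  0.8] w 0.052 j [ 24.3  13.6 -21.7  -0.2 -55.   66.8]
tilt deg [-0.37  0.04]
tool cm [ 0.2  -0.22] 12.81
```

View pics/k2.png

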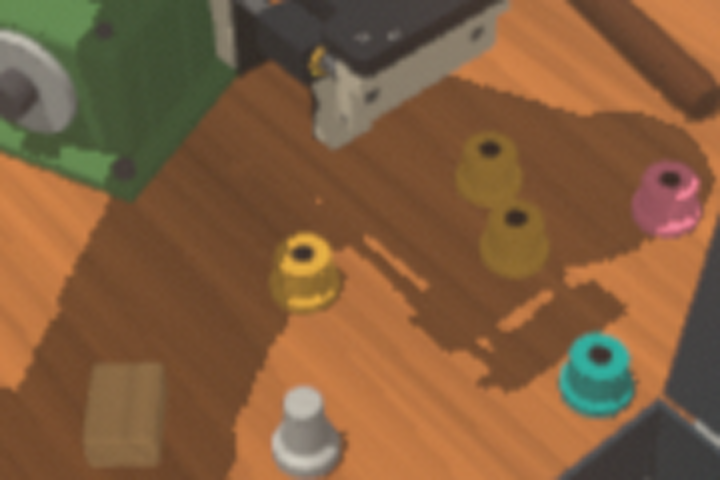

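The crop confirms brass nut A at side (306,233), now in sunlight, well clear of the spur and wedge. I descend and grip it.

Emit:
servo_tool(steps=[[5.2,0.2,-0.2,4,0],[5.2,0,0,4,0],[5.2,0,0,3,0],[5.2,0,0,1.4,0],[5.2,0,0,0.4,0],[5.2,0,0,0,0]])

```text
time_s: 38.42
tcp_pos: [0.5554, 0.0435, 0.0136]
eef_rot: [-179.8, -0.2, 1.1]
contact_force: [-1.0, 0.2, 0.3]
gripper_width: 0.0522
```

Emit:
servo_tool(steps=[[2,0,0,0,0],[2,0,0,0,0],[2,0,0,0,0],[2,0,0,0,0]], squeeze=20)

```text
time_s: 38.92
tcp_pos: [0.5545, 0.0434, 0.0127]
eef_rot: [-179.8, -0.1, 1.1]
contact_force: [-0.8, -0.1, 4.1]
gripper_width: 0.0271
```

Emit:
servo_tool(steps=[[2,0,0,-1,0],[2,0,0,-4,0],[2,0,0,-5,0],[2,0,0,-5,0],[2,0,0,-5,0],[2,0,0,-3,0],[2,0,0,0,0]])

```text
time_s: 39.8
tcp_pos: [0.5553, 0.0428, 0.2457]
eef_rot: [-179.7, -0.4, 1.1]
contact_force: [-0.1, -0.3, -1.3]
gripper_width: 0.0277
```

```bash
python3 -c "
from h import *
st();tilt();to(.488,-.215,.02);s=snap('side','s15')
"
```

```text
39.8 [0.5553 0.0428 0.2457] [-179.7    -0.35    1.06] F [-0.1 -0.3 -1.3] w 0.0277 j [ 24.5   8.5 -13.   -0.1 -68.1  66.7]
tilt deg [0.35 0.3 ]
tool cm [-7.2  25.66] 22.57
```

View pics/s15.png

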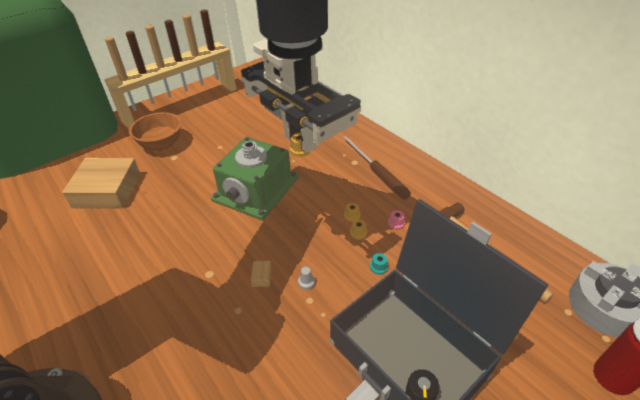

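Emit:
servo_tool(steps=[[2,-1.2,4.28,0,0],[2,-1.2,4.28,0,0],[2,-1.2,4.28,0,0],[2,-1.2,4.28,0,0],[2,-1.2,4.28,0,0],[2,-1.2,4.26,0,0],[2,0,0,0,0],[2,0,0,0,0]])

```text
time_s: 40.85
tcp_pos: [0.4862, -0.2153, 0.2404]
eef_rot: [-179.8, 0.1, 1.0]
contact_force: [-0.4, -0.6, -1.3]
gripper_width: 0.0275
```

Emit:
servo_tool(steps=[[2,0,0,5,0],[2,0,0,5,0],[2,0,0,5,0],[2,0,0,4,0],[2,0,0,2,0],[2,0,0,1,0],[2,0,0,0.3,0],[2,0,0,0,0]])

```text
time_s: 41.85
tcp_pos: [0.4876, -0.2144, 0.019]
eef_rot: [-179.8, -0.1, 1.1]
contact_force: [-0.1, -0.6, 0.7]
gripper_width: 0.027
```

```bash
python3 -c "
from h import *
st();tilt()
"
```

```text
41.85 [ 0.4876 -0.2144  0.019 ] [-1.7982e+02 -1.0000e-01  1.0800e+00] F [-0.1 -0.6  0.7] w 0.027 j [ -2.8  20.5 -31.3  -0.3 -38.1  94.1]
tilt deg [0.1  0.19]
```

Emit:
servo_tool(steps=[[4.6,0,0,0,0],[4.6,0,0,0,0],[4.6,0,0,-3,0],[4.6,0,0,-5,0],[4.6,0,0,-5,0],[4.6,0,0,-5,0],[4.6,0,0,-4,0],[4.6,0,0,0,0]])

```text
time_s: 42.85
tcp_pos: [0.4886, -0.2158, 0.2426]
eef_rot: [-179.9, -0.5, 1.1]
contact_force: [-0.5, -0.3, -1.0]
gripper_width: 0.0462
```

Emit:
servo_tool(steps=[[4.6,0,-5,0,0],[4.6,0,-5,0,0],[4.6,0,-5,0,0],[4.6,0,-5.2,0,0],[4.6,4,0,0,0],[4.6,4,0,0,0],[4.6,4,0,0,0],[4.6,4,0,0,0]])

```text
time_s: 43.85
tcp_pos: [0.644, -0.0104, 0.2382]
eef_rot: [-179.8, 0.0, 1.1]
contact_force: [0.1, 0.8, 0.4]
gripper_width: 0.046
```

Emit:
servo_tool(steps=[[4.6,0,0,0,-10.3],[4.6,0,0,0,-10.3],[4.6,0,0,0,-10.3],[4.6,0,0,0,-10.3],[4.6,0,0,0,-10.3],[4.6,0,0,0,-10.3],[4.6,0,0,0,0],[4.6,0,0,0,0]])

```text
time_s: 44.85
tcp_pos: [0.6429, -0.0105, 0.2388]
eef_rot: [-179.9, -0.2, 62.6]
contact_force: [0.7, 0.6, -0.6]
gripper_width: 0.0461
```

```bash
python3 -c "
from h import *
st();tilt();to(.6507,-.0108,.011);s=snap('side','s16')
"
```

```text
44.85 [ 0.6429 -0.0105  0.2388] [-1.7992e+02 -1.7000e-01  6.2610e+01] F [ 0.7  0.6 -0.6] w 0.0461 j [ 16.3  17.2  -2.5  -0.2 -70.2 136.4]
tilt deg [0.01 0.19]
tool cm [0.33 0.71] 22.78
```

View pics/s16.png

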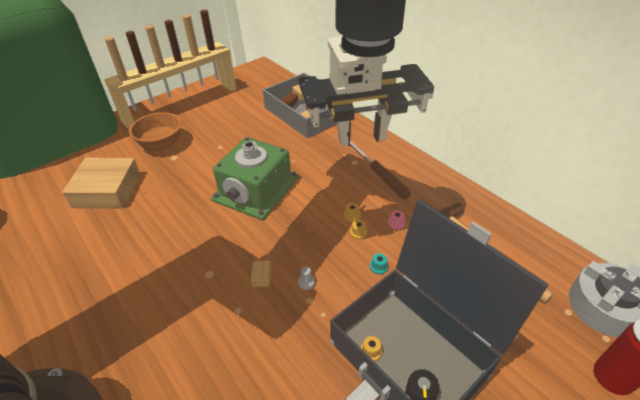

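Nut A and the cap stand in the case, at (372,347) and (422,383). The side view shows B (359,228), C (352,211) and the pink decoy (397,219); B and C are brass in shade. I descend on B.

Emit:
servo_tool(steps=[[4.6,0.33,0.71,5,0],[4.6,0,0,5,0],[4.6,0,0,5,0],[4.6,0,0,4,0],[4.6,0,0,2,0],[4.6,0,0,0.5,0],[4.6,0,0,0,0],[4.6,0,0,0,0]])

```text
time_s: 45.9
tcp_pos: [0.652, -0.0098, 0.0256]
eef_rot: [180.0, -0.3, 62.8]
contact_force: [-0.3, -0.2, 0.9]
gripper_width: 0.046
```

```bash
python3 -c "
from h import *
st();to(.6507,-.0108,.011);s=snap('side','s17')
cv2.imwrite('pics/k3.png',cv2.resize(s[150:260,290:440,::-1],None,fx=5,fy=5,interpolation=cv2.INTER_CUBIC))
"
```

```text
45.9 [ 0.652  -0.0098  0.0256] [179.95  -0.27  62.83] F [-0.3 -0.2  0.9] w 0.046 j [ 16.1  28.7 -15.3  -0.2 -45.8 136.8]
tool cm [-0.15 -0.07] 1.46
```

View pics/k3.png

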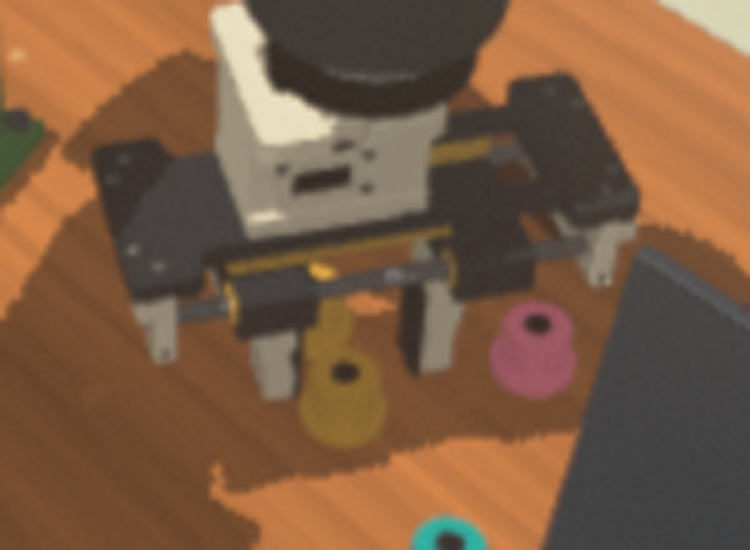

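Fingertip midpoint (350,375) matches the nut hole (345,372) in the crop, so it is aligned.

Emit:
servo_tool(steps=[[4.6,-0.1,0,0.7,0],[4.6,0,0,0.7,0],[4.6,0,0,0,0],[2,0,0,0,0],[2,0,0,0,0],[2,0,0,0,0],[2,0,0,0,0]])

```text
time_s: 46.82
tcp_pos: [0.6508, -0.0108, 0.0104]
eef_rot: [-180.0, -0.2, 62.9]
contact_force: [-0.4, 0.0, 0.3]
gripper_width: 0.0273
```

Emit:
servo_tool(steps=[[2,0,0,-1,0],[2,0,0,-4,0],[2,0,0,-5,0],[2,0,0,-5,0],[2,0,0,-5,0],[2,0,0,-3.4,0],[2,0,0,0,0],[2,0,0,0,0]])

```text
time_s: 47.82
tcp_pos: [0.6499, -0.0116, 0.244]
eef_rot: [-179.9, -0.2, 62.8]
contact_force: [-0.2, 0.7, -1.0]
gripper_width: 0.0271
```

Emit:
servo_tool(steps=[[2,0,0,0,10.3],[2,0,0,0,10.3],[2,0,0,0,10.3],[2,0,0,0,10.3],[2,0,0,0,10.3],[2,0,0,0,10.3],[2,0,0,0,0],[2,0,0,0,0]])

```text
time_s: 48.82
tcp_pos: [0.6501, -0.0117, 0.2433]
eef_rot: [-179.8, 0.0, 1.3]
contact_force: [-0.2, -0.8, -0.2]
gripper_width: 0.0274
```

```bash
python3 -c "
from h import *
st();tilt();to(.547,-.216,.02);s=snap('side','s18')
"
```

```text
48.825 [ 0.6501 -0.0117  0.2433] [-1.7982e+02  4.0000e-02  1.2800e+00] F [-0.2 -0.8 -0.2] w 0.0274 j [ 16.   17.7  -1.1  -0.2 -71.1  75.3]
tilt deg [-0.04  0.18]
tool cm [-10.77  20.2 ] 22.33
```

View pics/s18.png

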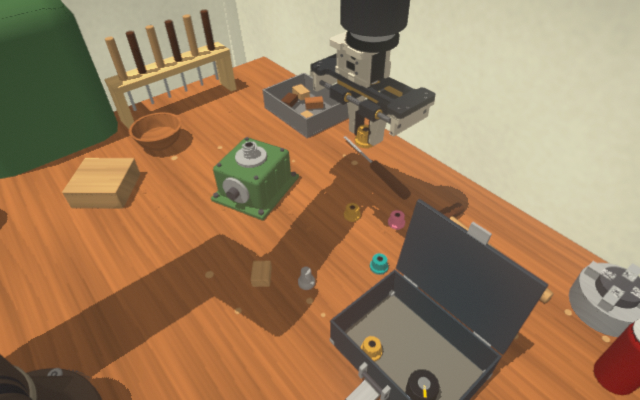

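Emit:
servo_tool(steps=[[2,-3.7,0,0,0],[2,-3.7,0,0,0],[2,-3.7,0,0,0],[2,0,5.05,0,0],[2,0,5.05,0,0],[2,0,5.05,0,0],[2,0,5.05,0,0],[2,0,0,0,0]])

```text
time_s: 49.88
tcp_pos: [0.5427, -0.2186, 0.2429]
eef_rot: [-179.8, 0.0, 1.0]
contact_force: [0.4, 0.2, -0.9]
gripper_width: 0.0273
```

```bash
python3 -c "
from h import *
st();to(.542,-.215,.017)
"
```

```text
49.875 [ 0.5427 -0.2186  0.2429] [-1.7982e+02  1.0000e-02  9.6000e-01] F [ 0.4  0.2 -0.9] w 0.0273 j [ -2.9  11.6  -9.5  -0.2 -69.   94. ]
tool cm [-0.06 -0.36] 22.59
```

Emit:
servo_tool(steps=[[2,0,-0.3,5,0],[2,0,0,5,0],[2,0,0,5,0],[2,0,0,4,0],[2,0,0,2,0],[2,0,0,1,0],[2,0,0,0.4,0],[2,0,0,0,0]])

```text
time_s: 50.88
tcp_pos: [0.5439, -0.2118, 0.0201]
eef_rot: [-179.8, -0.1, 1.1]
contact_force: [0.2, 0.6, -1.5]
gripper_width: 0.0275
```

Emit:
servo_tool(steps=[[2,0,0,0,0],[4.4,0,0,0,0],[4.4,0,0,0,0],[4.4,0,0,-3,0],[4.4,0,0,-5,0],[4.4,0,0,-5,0],[4.4,0,0,-5,0],[4.4,0,0,-4.3,0]])

```text
time_s: 51.88
tcp_pos: [0.5432, -0.2127, 0.245]
eef_rot: [-179.8, -0.1, 1.0]
contact_force: [0.8, 0.2, -0.7]
gripper_width: 0.0443
```

Emit:
servo_tool(steps=[[4.6,0,-5,0,0],[4.6,0,-5,0,0],[4.6,0,-5,0,0],[4.6,0,-5,0,0],[4.6,0,-5,0,0],[4.6,4.4,0,0,0],[4.6,4.4,0,0,0],[4.6,4.4,0,0,0]])

```text
time_s: 52.88
tcp_pos: [0.6718, 0.0401, 0.2437]
eef_rot: [-179.8, -0.1, 1.1]
contact_force: [1.0, -0.2, 0.3]
gripper_width: 0.0466
```

Emit:
servo_tool(steps=[[4.6,0,0,0,-10.3],[4.6,0,0,0,-10.3],[4.6,0,0,0,-10.3],[4.6,0,0,0,-10.3],[4.6,0,0,0,-10.3],[4.6,0,0,0,-10.3],[4.6,0,0,0,0],[4.6,0,0,0,0]])

```text
time_s: 53.88
tcp_pos: [0.6705, 0.0397, 0.2435]
eef_rot: [-180.0, -0.2, 62.6]
contact_force: [-0.5, -0.2, -0.0]
gripper_width: 0.0461
```

```bash
python3 -c "
from h import *
st();tilt();to(.6737,.0345,.011);s=snap('side','s19')
"
```

```text
53.875 [0.6705 0.0397 0.2435] [-179.95   -0.2    62.62] F [-0.5 -0.2 -0. ] w 0.0461 j [ 19.9  19.7   1.7  -0.2 -71.9 132.8]
tilt deg [0.05 0.2 ]
tool cm [-0.31  0.52] 23.25
```

View pics/s19.png

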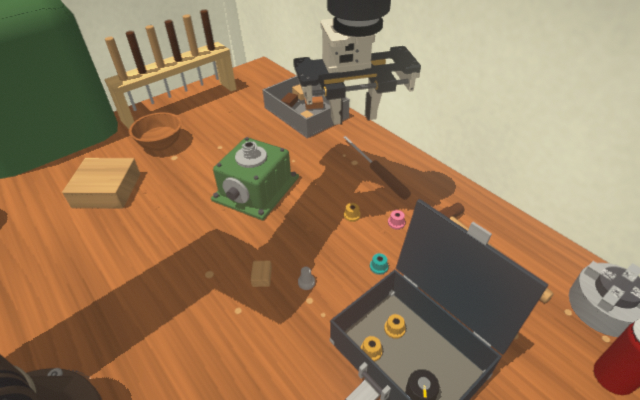

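Nut B is in the case at (396,324). Nut C, the last brass one, is at (352,211), and I go for it now.

Emit:
servo_tool(steps=[[4.6,-0.25,0.45,5,0],[4.6,0,0,5,0],[4.6,0,0,5,0],[4.6,0,0,4,0],[4.6,0,0,2,0],[4.6,0,0,0.8,0],[4.6,0,0,0,0],[4.6,0,0,0,0]])

```text
time_s: 54.92
tcp_pos: [0.6744, 0.0364, 0.0267]
eef_rot: [180.0, -0.3, 62.8]
contact_force: [0.4, 0.1, 0.3]
gripper_width: 0.0461
```

```bash
python3 -c "
from h import *
st();to(.6737,.0345,.011);s=snap('side','s20')
cv2.imwrite('pics/k4.png',cv2.resize(s[130:240,280:430,::-1],None,fx=5,fy=5,interpolation=cv2.INTER_CUBIC))
"
```

```text
54.925 [0.6744 0.0364 0.0267] [179.97  -0.26  62.83] F [0.4 0.1 0.3] w 0.0461 j [ 19.5  30.4 -12.   -0.2 -47.4 133.5]
tool cm [-0.2   0.02] 1.57
```

View pics/k4.png

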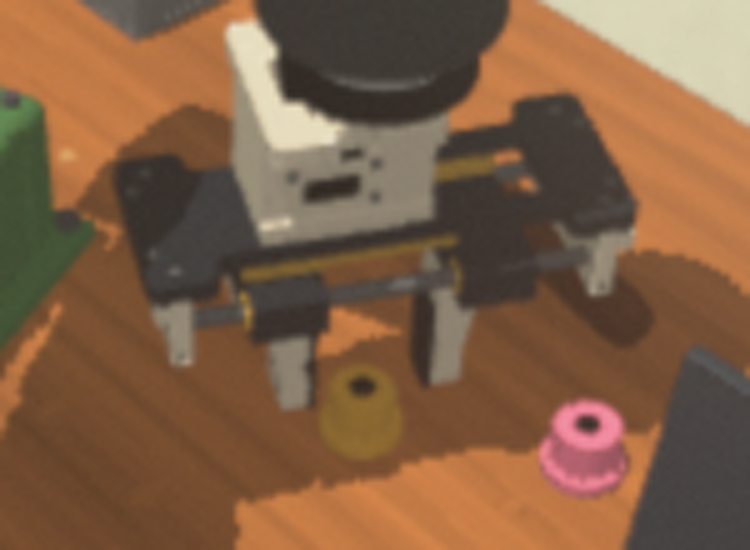

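Emit:
servo_tool(steps=[[4.6,-0.15,0,0.8,0],[4.6,0,0,0.7,0],[4.6,0,0,0,0],[2,0,0,0,0],[2,0,0,0,0],[2,0,0,0,0],[2,0,0,0,0]])

```text
time_s: 55.85
tcp_pos: [0.6731, 0.0349, 0.0106]
eef_rot: [-180.0, -0.2, 62.9]
contact_force: [0.5, -0.4, 0.3]
gripper_width: 0.0273
```

Emit:
servo_tool(steps=[[2,0,0,-1,0],[2,0,0,-4,0],[2,0,0,-5,0],[2,0,0,-5,0],[2,0,0,-5,0],[2,0,0,-3.4,0],[2,0,0,0,0],[2,0,0,0,0]])

```text
time_s: 56.85
tcp_pos: [0.6721, 0.0341, 0.2441]
eef_rot: [-179.9, -0.2, 62.8]
contact_force: [0.0, -0.0, -0.7]
gripper_width: 0.0272
```

Emit:
servo_tool(steps=[[2,0,0,0,10.3],[2,0,0,0,10.3],[2,0,0,0,10.3],[2,0,0,0,10.3],[2,0,0,0,10.3],[2,0,0,0,10.3],[2,0,0,0,0],[2,0,0,0,0]])

```text
time_s: 57.85
tcp_pos: [0.6724, 0.034, 0.2435]
eef_rot: [-179.8, 0.0, 1.3]
contact_force: [-0.5, 0.2, -0.6]
gripper_width: 0.0275
```

```bash
python3 -c "
from h import *
st();tilt();to(.546,-.315,.02);s=snap('side','s21')
"
```

```text
57.85 [0.6724 0.034  0.2435] [-1.7983e+02  4.0000e-02  1.2700e+00] F [-0.5  0.2 -0.6] w 0.0275 j [ 19.3  19.9   2.   -0.2 -72.1  72. ]
tilt deg [-0.04  0.17]
tool cm [-13.41  34.61] 22.35
```

View pics/s21.png

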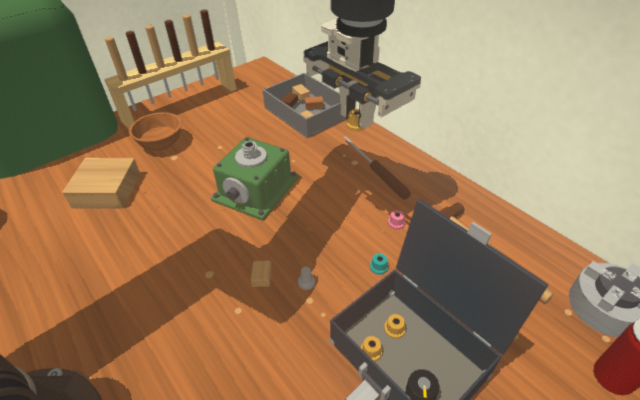

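Emit:
servo_tool(steps=[[2,-4.4,0,0,0],[2,-4.4,0,0,0],[2,-4.4,0,0,0],[2,0,4.75,0,0],[2,0,4.75,0,0],[2,0,4.75,0,0],[2,0,4.75,0,0],[2,0,4.75,0,0]])

```text
time_s: 58.9
tcp_pos: [0.5449, -0.2072, 0.2436]
eef_rot: [-179.8, -0.1, 1.2]
contact_force: [0.5, -0.2, -0.9]
gripper_width: 0.027
```

Emit:
servo_tool(steps=[[2,0,4.75,0,0],[2,0,4.7,0,0],[2,0,0,0,0],[2,0,0,0,0]])

```text
time_s: 59.4
tcp_pos: [0.5466, -0.3003, 0.2428]
eef_rot: [-179.8, -0.0, 1.1]
contact_force: [-0.5, 0.5, -1.0]
gripper_width: 0.0272
```

```bash
python3 -c "
from h import *
st();to(.544,-.300,.018)
"
```

```text
59.4 [ 0.5466 -0.3003  0.2428] [-1.7979e+02 -2.0000e-02  1.0800e+00] F [-0.5  0.5 -1. ] w 0.0272 j [-11.   15.3  -4.6  -0.2 -70.1 102.2]
tool cm [-0.25 -0.04] 22.48
```

Emit:
servo_tool(steps=[[2,-0.2,0,5,0],[2,0,0,5,0],[2,0,0,5,0],[2,0,0,4,0],[2,0,0,2,0],[2,0,0,1,0],[2,0,0,0.4,0],[2,0,0,0,0]])

```text
time_s: 60.4
tcp_pos: [0.5456, -0.2994, 0.0199]
eef_rot: [-179.8, -0.1, 1.1]
contact_force: [0.1, -0.7, -0.2]
gripper_width: 0.0272
```

Emit:
servo_tool(steps=[[2,0,0,0,0],[4.4,0,0,0,0],[4.4,0,0,0,0],[4.4,0,0,-3,0],[4.4,0,0,-5,0],[4.4,0,0,-5,0],[4.4,0,0,-5,0],[4.4,0,0,-4.3,0]])

```text
time_s: 61.4
tcp_pos: [0.5449, -0.3004, 0.2447]
eef_rot: [-179.8, -0.1, 1.1]
contact_force: [0.9, 0.8, -1.0]
gripper_width: 0.0442
```

Emit:
servo_tool(steps=[[0,0,-5,0,0],[0,0,-5,0,0],[0,0,-5,0,0],[0,0,-5,0,0],[0,0,-2,0,0],[0,0,0,0,0],[0,0,0,0,0]])

```text
time_s: 62.28
tcp_pos: [0.5408, -0.0807, 0.2431]
eef_rot: [-179.8, -0.1, 1.1]
contact_force: [-0.7, 0.0, 0.3]
gripper_width: 0.0006
```

```bash
python3 -c "
from h import *
st();tilt();s=snap('side','s22')
"
```

```text
62.275 [ 0.5408 -0.0807  0.2431] [-1.7981e+02 -6.0000e-02  1.0600e+00] F [-0.7  0.   0.3] w 0.0006 j [ 11.9   7.8 -14.1  -0.2 -68.   79.2]
tilt deg [0.06 0.19]
```

View pics/s22.png

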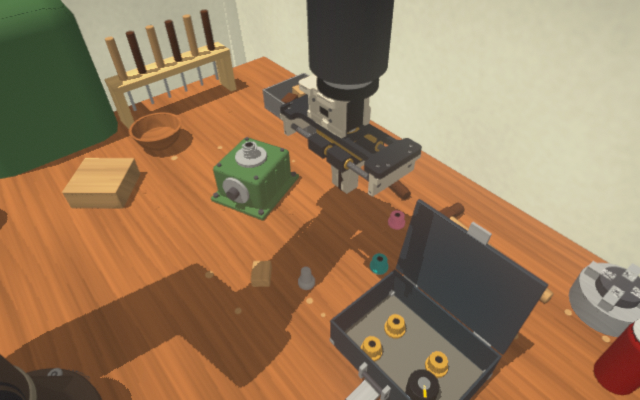

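All three nuts (396,324), (372,347) and (437,362) and the cap are in the case, standing low. No brass nut is left on the bench. I now go round behind the lid with the fingers closed.

Emit:
servo_tool(steps=[[0,4,0,0,0],[0,4,0,0,0],[0,4,0,0,0],[0,4,0,-1,0],[0,0,4.5,0,0],[0,0,4.5,0,0],[0,0,4.5,0,0],[0,0,4.5,0,0]])

```text
time_s: 63.32
tcp_pos: [0.7036, -0.2603, 0.2519]
eef_rot: [-179.8, -0.0, 1.0]
contact_force: [1.4, 1.0, -0.1]
gripper_width: 0.0007
```

Emit:
servo_tool(steps=[[0,0,0,0,0],[0,0,0,2,0],[0,0,0,2,0],[0,0,0,2,0],[0,0,0,0,0],[0,0,0,0,0]])

```text
time_s: 64.08
tcp_pos: [0.7044, -0.2575, 0.1933]
eef_rot: [-179.8, -0.1, 1.0]
contact_force: [-0.7, -0.1, 1.3]
gripper_width: 0.0009
```

```bash
python3 -c "
from h import *
st();tilt();to(.66,-.26,.19);s=snap('side','s23')
"
```

```text
64.075 [ 0.7044 -0.2575  0.1933] [-1.7984e+02 -9.0000e-02  1.0400e+00] F [-0.7 -0.1  1.3] w 0.0009 j [ -5.4  28.6   9.1  -0.2 -70.4  96.5]
tilt deg [0.09 0.17]
tool cm [-4.45  0.17] 0.33
```

View pics/s23.png

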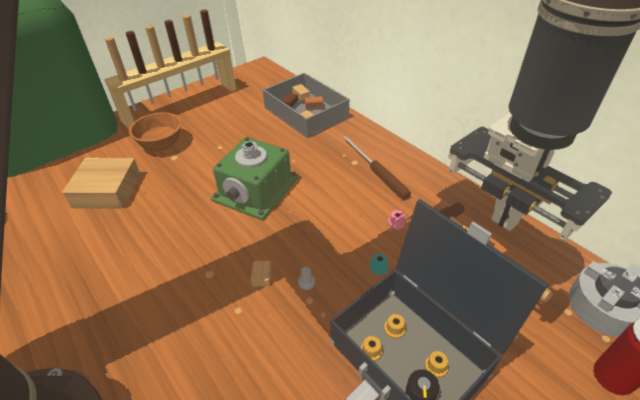

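Emit:
servo_tool(steps=[[0,-1.5,0.15,0.2,0],[0,-1.5,0,0,0],[0,-1.5,0,0,0],[0,-1.2,0,0,0],[0,-1.2,0,0,0],[0,-1.2,0,0,0],[0,0,0,0,0]])

```text
time_s: 65.0
tcp_pos: [0.6221, -0.2602, 0.1906]
eef_rot: [-179.8, -0.0, 1.0]
contact_force: [-0.1, -0.1, 0.0]
gripper_width: 0.0004
```

Emit:
servo_tool(steps=[[0,-1.2,0,0,0],[0,-1.2,0,0,0],[0,-1.2,0,0,0],[0,-1.2,0,0,0],[0,-1.2,0,0,0],[0,-1.1,0,0,0],[0,0,0,0,0]])

```text
time_s: 65.88
tcp_pos: [0.551, -0.2615, 0.1906]
eef_rot: [-179.8, -0.0, 1.0]
contact_force: [-0.0, 0.2, 0.3]
gripper_width: 0.0007
```

```bash
python3 -c "
from h import *
st();tilt();to(.552,-.26,.181);s=snap('side','s24')
"
```

```text
65.875 [ 0.551  -0.2615  0.1906] [-1.798e+02 -2.000e-02  1.030e+00] F [-0.   0.2  0.3] w 0.0007 j [ -7.2  16.  -10.7  -0.2 -63.4  98.3]
tilt deg [0.01 0.2 ]
tool cm [ 0.1  -0.15] 0.96
```

View pics/s24.png

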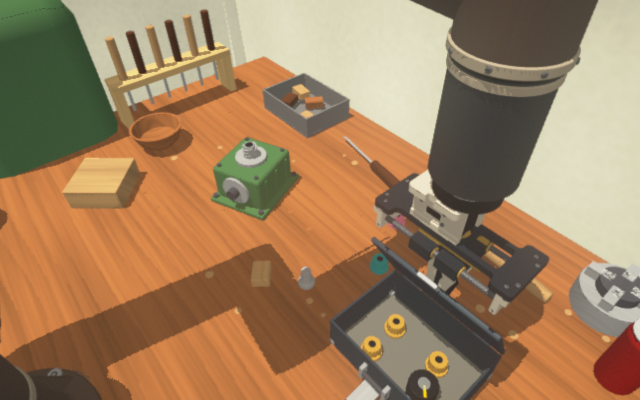

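The lid leans towards shut at about 60°, with its front edge running (375,242) to (500,345). I follow it down along its arc.

Emit:
servo_tool(steps=[[0,0,0,0.9,0],[0,-0.93,0,0.57,0],[0,-0.93,0,0.57,0],[0,-0.82,0,0.72,0],[0,-0.82,0,0.72,0],[0,-0.68,0,0.86,0],[0,-0.68,0,0.86,0],[0,0,0,0,0]])

```text
time_s: 66.92
tcp_pos: [0.5024, -0.262, 0.1373]
eef_rot: [-179.8, 0.1, 1.0]
contact_force: [-1.3, -0.9, -0.7]
gripper_width: 0.0004
```

```bash
python3 -c "
from h import *
st();s=snap('side','s25')
"
```

```text
66.925 [ 0.5024 -0.262   0.1373] [-1.7978e+02  6.0000e-02  1.0300e+00] F [-1.3 -0.9 -0.7] w 0.0004 j [ -7.9  14.8 -19.9  -0.3 -55.3  99.1]
```

View pics/s25.png

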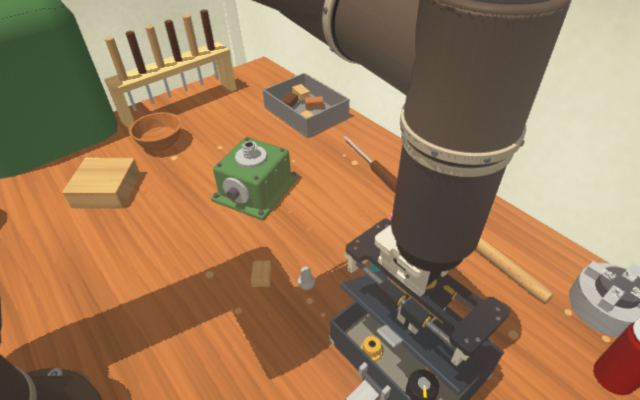

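Emit:
servo_tool(steps=[[0,-0.52,0,0.95,0],[0,-0.52,0,0.95,0],[0,-0.35,0,1.03,0],[0,-0.35,0,1.03,0],[0,-0.16,0,0.9,0],[0,-0.16,0,0.7,0],[0,0,0,0.3,0],[0,0,0,0,0]])

```text
time_s: 67.97
tcp_pos: [0.4829, -0.2623, 0.0794]
eef_rot: [-179.8, -0.0, 1.0]
contact_force: [0.2, -0.7, 0.5]
gripper_width: 0.0004
```

Emit:
servo_tool(steps=[[0,0,0,0.3,0],[0,0,0,0,0],[0,0,0,0,0]])

```text
time_s: 68.35
tcp_pos: [0.4833, -0.2624, 0.0768]
eef_rot: [-179.8, -0.1, 1.1]
contact_force: [-0.0, 0.1, 2.0]
gripper_width: 0.0007
```

Emit:
servo_tool(steps=[[0,0,0,0.2,0],[0,0,0,0,0],[0,0,0,0,0]])

```text
time_s: 68.72
tcp_pos: [0.4833, -0.2625, 0.0765]
eef_rot: [-179.8, -0.1, 1.1]
contact_force: [-5.4, 3.7, 17.7]
gripper_width: 0.0007
```

Emit:
servo_tool(steps=[[0,0,0,0.1,0],[0,0,0,0,0],[0,0,0,0,0]])

```text
time_s: 69.1
tcp_pos: [0.4834, -0.2625, 0.0764]
eef_rot: [-179.9, -0.1, 1.1]
contact_force: [-7.4, 6.1, 25.7]
gripper_width: 0.0004
```

The lid is on its stop at z = 0.0764, against 0.0765 expected, with the force rising. I back off and look.

Emit:
servo_tool(steps=[[0,0,0,-2,0],[0,0,0,-4,0],[0,0,0,-5,0],[0,0,0,-5,0],[0,0,0,0,0]])

```text
time_s: 69.72
tcp_pos: [0.4851, -0.2636, 0.2381]
eef_rot: [-179.9, -0.5, 1.1]
contact_force: [-0.0, 1.2, -0.6]
gripper_width: 0.0001
```

Emit:
servo_tool(steps=[[0,-1,-5,0,0],[0,-1,-5,0,0],[0,-1,-5,0,0],[0,-1,-5,0,0],[0,-1,-5,0,0],[0,-1,-5,0,0],[0,0,-5,0,0],[0,0,0,0,0]])

```text
time_s: 70.72
tcp_pos: [0.4161, 0.0886, 0.2343]
eef_rot: [-179.8, -0.0, 1.3]
contact_force: [-0.5, -0.1, 1.0]
gripper_width: 0.0002
```

```bash
python3 -c "
from h import *
st();s=snap('side','s26');t=snap('top','t26')
cv2.imwrite('pics/c2.png',cv2.resize(s[255:400,310:510,::-1],None,fx=4,fy=4,interpolation=cv2.INTER_CUBIC))
"
```

```text
70.725 [0.4161 0.0886 0.2343] [-1.7979e+02 -3.0000e-02  1.2900e+00] F [-0.5 -0.1  1. ] w 0.0002 j [ 38.7  -4.3 -28.   -0.2 -66.2  52.7]
```

View pics/s26.png

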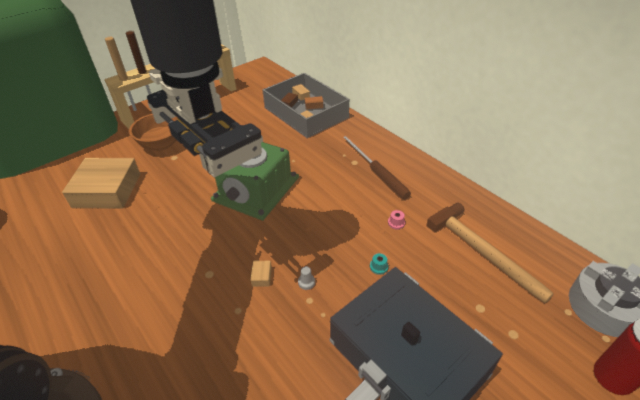

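View pics/c2.png

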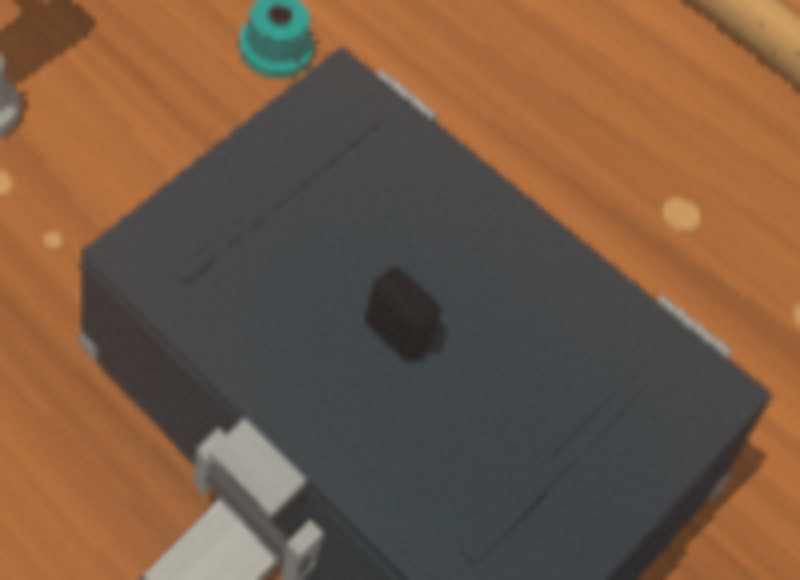

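View pics/t26.png

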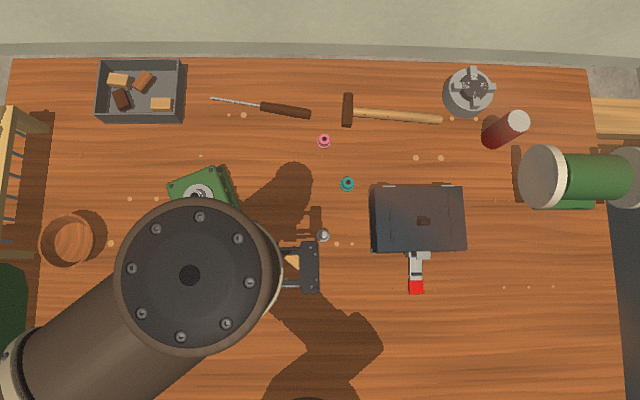

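The lid corners (342,48), (770,397) and (82,250) and the knob (400,310) sit exactly where they did on the shut lid at the start. Bystanders and decoys are unmoved and the robot is in free air, so I hand it in.

```bash
python3 -c "
from h import *
st();r.close_job()"
```

```text
70.825 [0.4161 0.0862 0.2341] [-1.7984e+02  1.0000e-02  1.1500e+00] F [ 0.4  0.  -0.4] w 0.0005 j [ 38.4  -4.3 -28.   -0.1 -66.3  52.8]
the job is handed in; nothing more can be done
```

The job is done and handed in at about 71 s, well inside the 210 s limit. I opened the latch, swung the lid up to its stop, and unscrewed the cap about 270°. The cap and all three brass nuts went into the case, and I pressed the lid shut.

**Last checks:**
- **Contents:** the picture before closing showed the three nuts and the cap standing in the case, with no brass nut left on the bench. One nut had been knocked aside during the run; I measured it again before picking it up.
- **Lid:** it stopped firmly at z = 0.0764 m (0.0765 m expected), and in the side view its corners and knob are where they were on the shut lid at the start. The latch is left open.
- **Other things:** the wedge, the drive centre and the pink and turquoise nuts look unmoved. The arm was in free air with no force on it.

**What went wrong or disagreed:**
- Joint 6 once reached the end of its range while the gripper was empty, which tilted the tool about 2°. I corrected that to about 0.2° before gripping the cap.
- The two camera views disagreed by 2–3 mm, so I averaged them.

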